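Press a tenon joint home with the quick clamp

TASK

Lay the packing block (the 85 x 40 x 30 mm offcut) flat in the bed of the small press, lengthwise between the clamp jaw and the end of the loose rail, and let it go. Then squeeze the clamp's sprung trigger against its fixed grip, stroke after stroke, until the clamp alone has walked its jaw up and pushed the rail fully home, with no gap left at its shoulder. Finally press the release tab so that the jaw springs all the way back; leave the block in the bed, the joint closed and the other two offcuts where they lie.

Things in the scene. Friction and masses are not known exactly. Their poses are not given: they have to be found in the camera images.
- press: Small press on an 18 mm plywood board, 150 (x) by 368 mm (y). Origin: underside, on the bed's centre line; z up; +x away from robot, y along bed and clamp bar. From -y to +y: release tab, steel clamp head with grip and trigger, jaw, open bed, rail, fixed stile (face at y 118). Bed: z 18, between strips 5 mm high, 54 mm apart. A shelf (z 288-300, x -42 to 78, y -162 to -78) overhangs the head.
- block_center (a point): Centre of the packing block: pale wooden offcut 40 (x) by 85 (y) by 30 mm (z), lying on its 40 x 85 face; loose, about 60 g. It must lie in the bed with its y axis along the press's y axis (either way round); the sides then have 7 mm play each to the strips.
- jaw_face (a point): Middle of the clamp jaw's face, 15 mm over the bed floor; the face looks to +y of the press, is 46 mm wide, z 22 to 50 mm.
- rail_end (a point): Middle of the rail's free end face, 15 mm over the bed floor; it looks to -y of the press at the jaw. The rail is a pale block 50 (x) by 45 (y) by 30 mm whose tenon is started in the stile's mortise.
- squeeze_point (a point): Point fixed to the press, half-way between the outer faces of grip and fully squeezed trigger, about half-way up both. Both are levers 84 mm long leaning 28 deg from vertical towards the press's -x, 24 and 18 mm wide. Along the press's y from here: grip (fixed, black) -13.5 to +0.5 mm; trigger (grey) at rest outer face +34 mm, squeezed +13.5 mm. A gripper leaning with them closes along y; vertical, it meets the shelf.
- tab_top (a point): Centre of the upper face of the grey release tab, 30 (x) by 26 mm (y), 5 mm thick, level at rest, about 74 mm above the bench; press it straight down 10 to 12 mm (5 to 10 N); it springs back up; lean the tool clear of the shelf here too. It hinges 40 mm to its +y side, about the press's x axis.
- rail (a joint): Open gap at the rail's shoulder, m: 0 = fully home, 0.010 to 0.018 at the start. Stiff: about 8 N to move, stays where it is left.
- jaw (a joint): Travel of the jaw, m: 0 = fully back (start), grows to 0.05 towards the rail. A ratchet holds it every 10 mm; a full trigger stroke gains one step of 10 mm, so about four strokes close the joint; between strokes it slips back to the ratchet by up to 8 mm (the rail does not). A spring of about 3 N takes it back to 0 while the tab is held down.
- trigger (a joint): Angle of the trigger, rad: 0 = released (its spring takes it back), 0.33 = fully squeezed (20 mm at mid-height). Squeeze takes 6 to 12 N free, up to 20 N while the rail moves; 30 N of grip is enough. Squeeze over about half a second, then let it go back fully.
- release_tab (a joint): Angle of the release tab, rad: 0 at rest, 0.3 fully down (12 mm); the jaw is freed from about 0.22 and the tab should be held at 0.25 or more for half a second. It twitches up to 0.13 as the ratchet clicks.
- thin_center (a point): Centre of a bystander offcut 45 by 120 by 22 mm: leave it alone.
- cube_center (a point): Centre of a bystander offcut 45 by 60 by 45 mm: leave it alone.
There are look-alikes about, which are no part of the job. Leave any turquoise look-alike of the part that bears block_center alone.

How it is judged:
On the way, in this order (a step that is already met when the one before it is completed fails the run):
1. the packing block lies flat in the bed between jaw and rail, let go, the rail still open (x of block_center in the frame of press between -0.009 and 0.009 m and y of block_center in the frame of press between -0.012 and 0.036 m and z of block_center in the frame of press between 0.029 and 0.037 m and angle between the y axis of block_center and the y axis of press, either way round below 0.2 rad and angle between block_center's own z axis and vertical below 0.12 rad and contact force between the fingers and packing_block below 0.3 N and value of joint rail above 0.0085 m), for 0.2 s.
2. the jaw has come forward behind the block and the rail is fully home (x of block_center in the frame of press between -0.009 and 0.009 m and y of block_center in the frame of press between -0.012 and 0.036 m and z of block_center in the frame of press between 0.029 and 0.037 m and angle between the y axis of block_center and the y axis of press, either way round below 0.2 rad and angle between block_center's own z axis and vertical below 0.12 rad and value of joint rail below 0.0015 m and value of joint jaw above 0.025 m), for 0.1 s.
3. the tab has been pressed and the jaw is fully back, the joint still closed (value of joint rail below 0.0015 m and value of joint jaw below 0.004 m), for 0.2 s.
At the end, for the whole second after the job is handed in: The rail is home (gap under 1.5 mm), the jaw is back (within 4 mm of its rearmost position), and the packing block lies flat and at rest in the bed between them, its centre within 9 mm of the bed's centre line and within 0.2 rad of lengthwise (all of step 3 and x of block_center in the frame of press between -0.009 and 0.009 m and y of block_center in the frame of press between -0.012 and 0.036 m and z of block_center in the frame of press between 0.029 and 0.037 m and angle between the y axis of block_center and the y axis of press, either way round below 0.2 rad and angle between block_center's own z axis and vertical below 0.12 rad and linear speed of packing_block below 0.01 m/s); the robot touches nothing.
It fails at once if the robot pushes the jaw or its bar itself (contact force between any of the fingers, the arm and jaw above 4 N).
It fails at once if the robot pushes the rail itself (contact force between any of the fingers, the arm and rail above 4 N).
It fails at once if the robot pushes on the block once the rail is being driven in (value of joint rail below 0.0085 m and contact force between any of the fingers, the arm and packing_block above 1 N).
It fails at once if one of the other two offcuts is moved by over 20 mm (distance of any of thin_center, cube_center from where it was at the start of the episode above 0.02 m).
It also fails if it takes over 67 s, if anything falls off the work surface, if the arm or the gripper's body presses on something with over 40 N, if the wrist force passes 120 N, or if a joint passes its speed limit or range.

ROBOT

A 7-joint arm with a two-finger parallel gripper is mounted at the origin on the work surface; the furniture and walls round the work are solid. World frame = base frame: x ahead of the robot, y to its left, z up, the work surface at z = 0. Lengths are in m, angles in rad, forces in N, time in s.
With the tool pointing down it reaches from about 0.4 to 0.875 m from the base axis. Payload 6.5 kg.
Tool frame: the origin (TCP) lies at the centre of the arm's flange, where the gripper is bolted on; the fingertips stand 173 mm ahead of it and the grasp point (between the pads) lies 155 mm ahead of it; z points along the fingers, y is the direction in which the jaws open and shut (so a half turn about z gives the same grasp; the last joint's range is limited). The gripper opens to 85 mm and grips with 20 to 120 N. Pads are 22 mm wide; open, the fingers measure 114 mm over their backs; the gripper's body (76 mm by 85 mm) begins 54 mm behind the grasp point. The pads swing forward as they close: fully open they stand 13 mm farther back than shut.
Start: joints at [-1.28, 0.536, -0.004, 1.538, 0.003, 1.067, -0.071], TCP at [0.227, 0.609, 0.405] pointing down, gripper open.
Joint ranges: [-2.7, 2.7], [-0.37, 2.16], [-1.27, 1.26], [0.24, 2.4], [-1.31, 4.45], [0.19, 1.91], [-2.76, 2.76]. Speed limits (rad/s): [2.39, 2.39, 3.14, 3.14, 3.14, 3.14, 3.14].

INTERFACE

Orientations are given as a rotation vector (axis times angle).
In Python, from station import robot gives the robot as it stands.
- The arm moves only by the tool carry_out, never from a script. Its argument "motion" is a list of rows, each an object with "offset": the shift along the tool's x, y, z in units of 30 mm (1.0 is 30 mm), a list of three; "yaw": the turn about the tool's z in units of 8 degrees (1.0 is 8 degrees). In form: [{"offset": [x, y, z], "yaw": yaw}, ...]. A call has exactly 8 rows; each row is the pose to reach, as a shift and turn from the pose commanded when the call began, along the tool's axes at that moment; what a row does not reach only later rows make up. A row lasts 1/10 s, in which the tool goes at most 50 mm and 8.59 degrees, less where a joint would pass 70% of its speed; a pose out of reach is approached as far as the arm can. A call with a gripper value outside its range is refused whole. "hand" is the opening, from 0 (shut) to 1 (fully open), set as the call begins (left out, the last holds). The fingers move at their own pace and stop on an object; "grip_force" is the grip in N (left out, the last holds). Time passes only in rows, so rows that repeat a pose let the fingers close, or fill a call up. It gives the time, the measured TCP pose, the force and the opening at its end, in the units of the state.
- robot.read_state(): the state, without advancing time (a new reading comes with each control period).
- robot.grab_frame(name): name is "scene" or "top"; returns a dict with "image" (400x640x3 uint8, red, green, blue), "fx", "fy", "cx", "cy" (pixels), "k1" (the pictures are not rectified: a ray, as slopes to the right and down, at radius r is drawn at 1 + k1 r^2 times it, then the intrinsics apply), "R" (3x3) and "t" (3): a world point X has camera coordinates R X + t. Camera axes: x right, y down, z forward; pixel columns grow to the right and rows downward; lengths in m; the calibration is good to about 2 mm. A picture is of the moment at which its call begins. There is no depth.
- robot.finish_job(): hands the job in, once; it reports no verdict.
The state is a dict: "clock": time; "q": joint angles; "qd": joint speeds; "joint_efforts": joint torques, N m; "ee_pos": TCP position; "eef_rot": TCP orientation; "contact_force": force on the tool from outside, world axes, zero at the start; "moment": the same for the moment, N m; "width": finger opening in m.
Only numpy, scipy, OpenCV 4.12 (cv2) and the standard library are available. Lean on these libraries where they do the work, as an engineer would, in place of code of your own. Each camera call takes 0.05 s, during which the arm holds its last target.

## Working session

There is one attempt and no reset: what is moved stays moved. The work goes in short steps, Python scripts to look and compute and a tool call to move; the robot and the scene stay as the last step left them, time stands still between calls to the robot, and variables do not carry over. Pictures are saved under pics/ and viewed, and the job is handed in when it is done.

Besides the shell and the picture viewer there is one more tool, called after ">>>" as name(argument=value, ...), one argument or row to a line, values as JSON. carry_out: Moves the arm, as the interface text tells. Its arguments: {"type":"object","properties":{"motion":{"type":"array","items":{"type":"object","properties":{"offset":{"type":"array","items":{"type":"number"}},"yaw":{"type":"number"}}}},"hand":{"type":"number"},"grip_force":{"type":"number"}},"required":["motion"]}

```bash
ls; mkdir -p pics
python3 - <<'E'
from station import robot
import cv2
s=robot.read_state()
for k in s: print(k,s[k])
for n in("scene","top"):
    f=robot.grab_frame(n); cv2.imwrite(f"pics/{n}0.png",f["image"][:,:,::-1])
    print({k:f[k] for k in f if k!="image"})
E
```

```text
pics
clock 0.0
q [-1.2802136   0.53718304 -0.00444091  1.53890039  0.00260537  1.06727762
 -0.07116198]
qd [-0.00181324 -0.00070032 -0.00062298 -0.00091668 -0.00055787 -0.00060258
 -0.00083169]
joint_efforts [ 8.24897688e-05 -5.83398271e+01  1.04881793e+00 -2.59107667e+01
  1.23223502e-02  9.49759386e-03  1.04716372e-05]
ee_pos [0.22689834 0.60875091 0.40379123]
eef_rot [-5.57255743e-01 -3.09158922e+00  2.75391790e-03]
contact_force [ 0.13411228 -0.35340941 -0.52995155]
moment [0.00611402 0.0049633  0.03642628]
width 0.08543513470306917
{'fx': 404.3097683784856, 'fy': 404.3097683784856, 'cx': 321.20178684892295, 'cy': 203.55492266504288, 'k1': -0.02856946324535443, 'R': array([[ 0.86547217, -0.50079696,  0.01266193],
       [-0.33459357, -0.59668287, -0.72939475],
       [ 0.37283383,  0.62703425, -0.68397586]]), 't': array([-0.44359946,  0.29998887,  0.97935441])}
{'fx': 436.19786994383793, 'fy': 436.19786994383793, 'cx': 315.96340104066013, 'cy': 199.0832479510135, 'k1': -0.12367682225788432, 'R': array([[-0.02079651, -0.9995149 , -0.02318334],
       [-0.98084788,  0.02488881, -0.19317863],
       [ 0.19366193,  0.01872188, -0.98088967]]), 't': array([0.04085473, 0.55069559, 0.98721093])}
```

View pics/scene0.png

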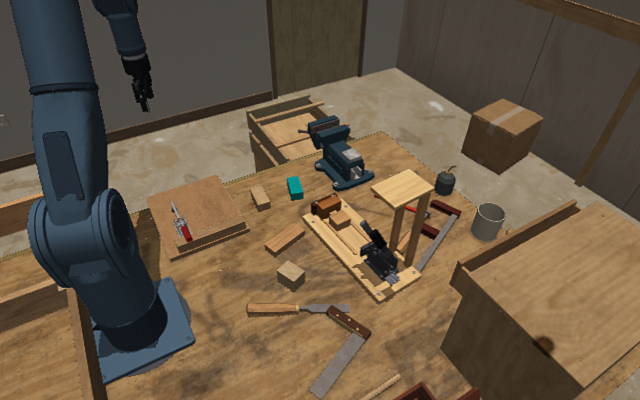

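View pics/top0.png

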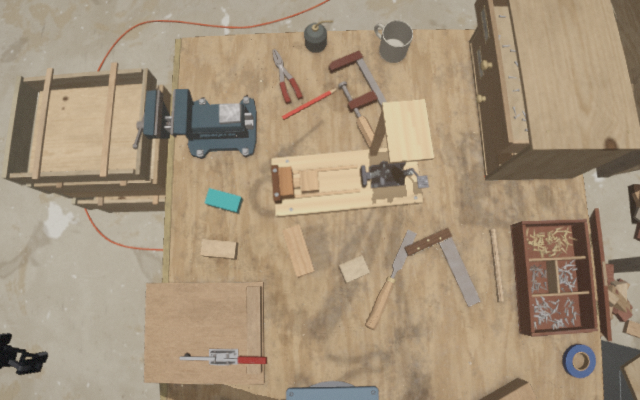

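```bash
cat > h.py <<'E'
import numpy as np, cv2
from station import robot
def grab(n,save=None):
    f=robot.grab_frame(n)
    if save: cv2.imwrite(f"pics/{save}.png",f["image"][:,:,::-1])
    return f
def K(f): return np.array([[f["fx"],0,f["cx"]],[0,f["fy"],f["cy"]],[0,0,1.]]),np.array([f["k1"],0,0,0,0.])
def proj(f,X):
    k,d=K(f); return cv2.projectPoints(np.atleast_2d(np.array(X,float)),cv2.Rodrigues(f["R"])[0],np.array(f["t"],float),k,d)[0][:,0]
def onz(f,uv,z):
    k,d=K(f); p=cv2.undistortPoints(np.array(uv,float).reshape(-1,1,2),k,d)[:,0]
    r=np.c_[p,np.ones(len(p))]@f["R"]; c=-f["R"].T@f["t"]
    z=np.broadcast_to(z,len(p))
    return c+r*((z-c[2])/r[:,2])[:,None]
def crop(f,box,s,name,pts=()):
    x0,y0,x1,y1=box; im=f["image"][:,:,::-1].copy()
    c=cv2.resize(im[y0:y1,x0:x1],None,fx=s,fy=s,interpolation=cv2.INTER_CUBIC)
    for u,v in pts: cv2.circle(c,(int((u-x0+.5)*s),int((v-y0+.5)*s)),2,(0,0,255),-1)
    for u in range(x0-x0%-20 if x0%20 else x0,x1,20): cv2.putText(c,str(u),(int((u-x0)*s),8),0,.3,(255,0,255)); cv2.line(c,(int((u-x0)*s),8),(int((u-x0)*s),14),(255,0,255))
    for v in range(y0+(-y0)%20,y1,20): cv2.putText(c,str(v),(0,int((v-y0)*s)),0,.3,(255,0,255)); cv2.line(c,(18,int((v-y0)*s)),(24,int((v-y0)*s)),(255,0,255))
    cv2.imwrite(f"pics/{name}.png",c)
E
python3 - <<'E'
from h import *
f=grab("top"); crop(f,(260,90,440,225),4.4,"t1"); crop(f,(190,180,380,290),4.2,"t2")
g=grab("scene"); crop(g,(240,160,440,310),4,"s1")
E
```

```text
(no output)
```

View pics/t1.png

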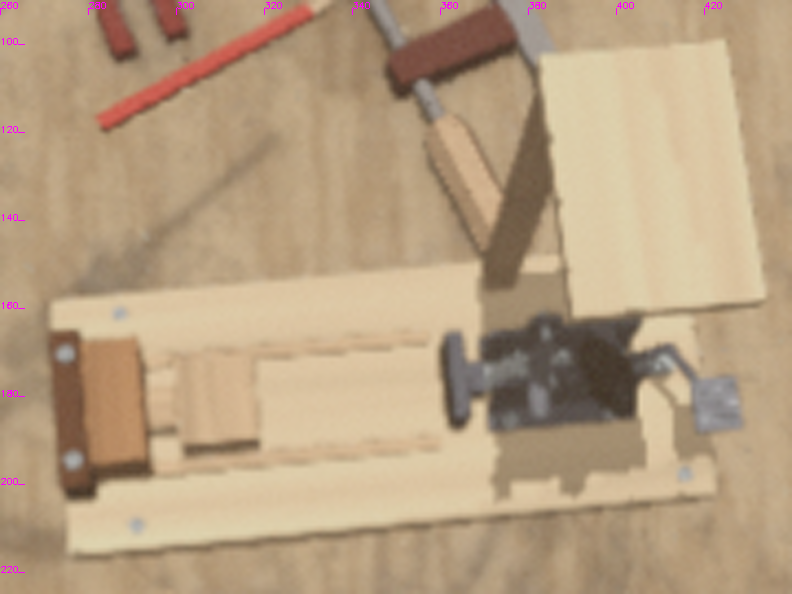

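View pics/t2.png

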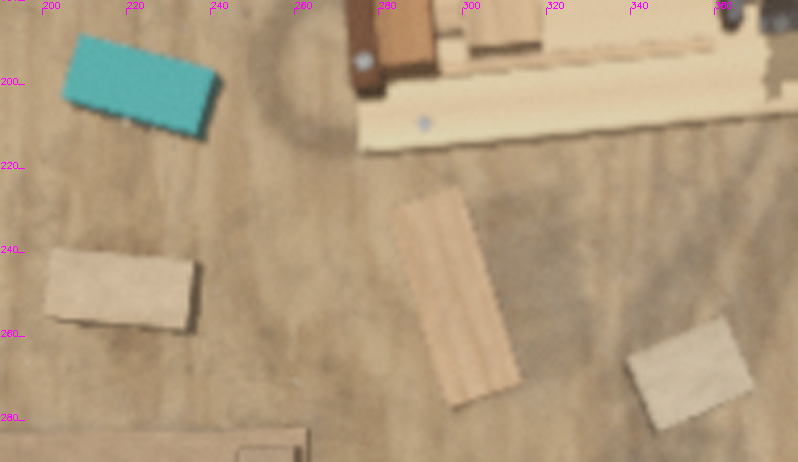

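View pics/s1.png

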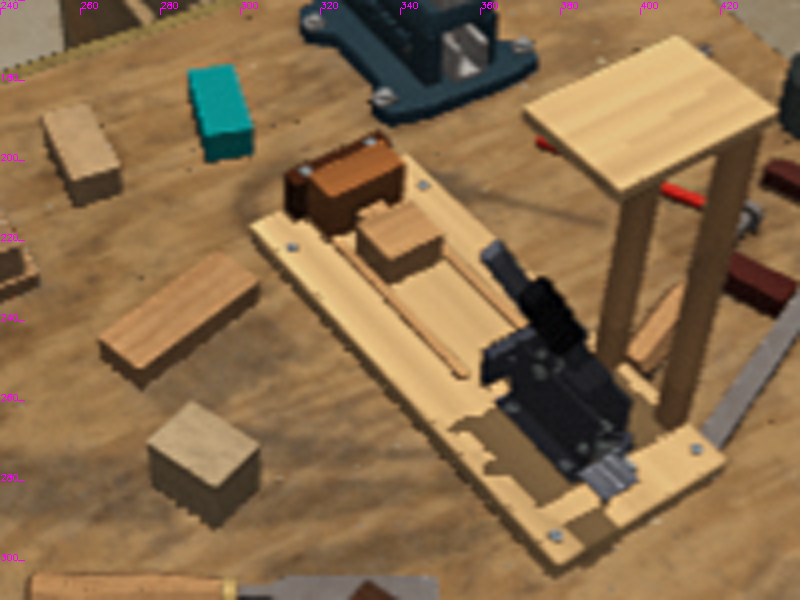

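```bash
cat > fit.py <<'E'
from h import *
from scipy.optimize import least_squares
f=grab("top"); g=grab("scene")
T=[((382.7,102.5),(78,-78,300)),((424.8,99.1),(78,-162,300)),((433.9,157.7),(-42,-162,300)),((390.2,162.3),(-42,-78,300))]
S=[((410,169),(78,-78,300)),((433.8,187.5),(78,-162,300)),((395,207.5),(-42,-162,300)),((371.2,187.5),(-42,-78,300))]
TB=[((271.8,157.7),(75,1,18)),((275.9,215.8),(-75,1,18)),((422.5,202),(-75,0,18))]
SB=[((302.6,216),(-75,1,18)),((378.7,300.5),(-75,0,18)),((420.8,275),(75,0,18)),((341.3,198.8),(75,1,18))]
def P(p,m): 
    c,s=np.cos(p[2]),np.sin(p[2]); m=np.array(m)/1000; return np.array([p[0]+c*m[0]-s*m[1],p[1]+s*m[0]+c*m[1],m[2]])
def res(p,sh=True):
    r=[]
    for cam,L,B in((f,T,TB),(g,S,SB)):
        for uv,m in L: r.append(proj(cam,P(p,m))[0]-uv)
        for uv,m in B: r.append(proj(cam,P(p,(m[0],p[3]*1000+368*m[1],m[2])))[0]-uv)
    return np.array(r).ravel()
if __name__=="__main__":
    s=least_squares(res,[.75,0,0.06,-.2],loss="soft_l1"); p=s.x
    print(p, np.degrees(p[2])); print(res(p).reshape(-1,2).round(1).tolist())
    np.save("press.npy",p)
    c=onz(f,[(201.9,239),(236.7,241.9),(234.8,258.6),(200.5,255.2)],.03); print(c.round(4).tolist(),c.mean(0))
    print(np.linalg.norm(np.diff(c[[0,1,2,3,0]],axis=0),axis=1))
    d=(c[0]+c[3]-c[1]-c[2]); print("yaw of long axis",np.arctan2(d[1],d[0]))
E
python3 fit.py
```

```text
[ 0.60515896 -0.03479351  0.06732613 -0.19837368] 3.8575031446898485
[[-0.2, -0.4], [1.0, -0.5], [1.3, 0.7], [0.3, 0.1], [-0.4, -0.1], [-0.4, 0.1], [1.3, 0.3], [-1.0, -1.1], [0.7, -0.3], [-0.4, -0.2], [-1.3, -1.7], [-0.6, -0.7], [0.3, 0.6], [1.2, -0.4], [0.2, -1.5]]
[[0.4641, 0.3088, 0.03], [0.4555, 0.2226, 0.03], [0.4153, 0.2269, 0.03], [0.4247, 0.3114, 0.03]] [0.43992833 0.26744102 0.03      ]
[0.08660101 0.04044637 0.08500776 0.03947077]
yaw of long axis 1.465489580103122
```

Run:
```python
from fit import *
p=np.load("press.npy")
def inv(X):
    c,s=np.cos(p[2]),np.sin(p[2]); d=X[:2]-p[:2]; return np.array([c*d[0]+s*d[1],-s*d[0]+c*d[1]])*1000
for n,uv,z in(("rail",(317.5,170.2),.048),("rail",(318.3,190.8),.048),("jaw",(360.7,166.5),.05),("jaw",(361.5,186),.05),("tab",(424.2,182.0),.074),("stripfar",(355,166.5),.023),("stripnear",(358,191.5),.023)):
    print(n,inv(onz(f,[uv],z)[0]).round(1))
# overlay
pts=[]
pr=lambda cam,m:proj(cam,P(p,m))[0]
M=[(0,118,48),(0,60,33),(0,60,48),(0,0,18),(27,0,23),(-27,0,23),(27,60,23),(-27,60,23),(25,60,48),(-25,60,48)]
crop(f,(260,90,440,225),4.4,"t3",[pr(f,m) for m in M])
crop(g,(290,180,430,300),5.5,"s3",[pr(g,m) for m in M])
```

```text
rail [23.  56.4]
rail [-28.3  59. ]
jaw [ 21.9 -49. ]
jaw [-26.6 -45.7]
tab [ -35.9 -192.2]
stripfar [ 30.4 -37.8]
stripnear [-33.7 -38.3]
```

View pics/t3.png

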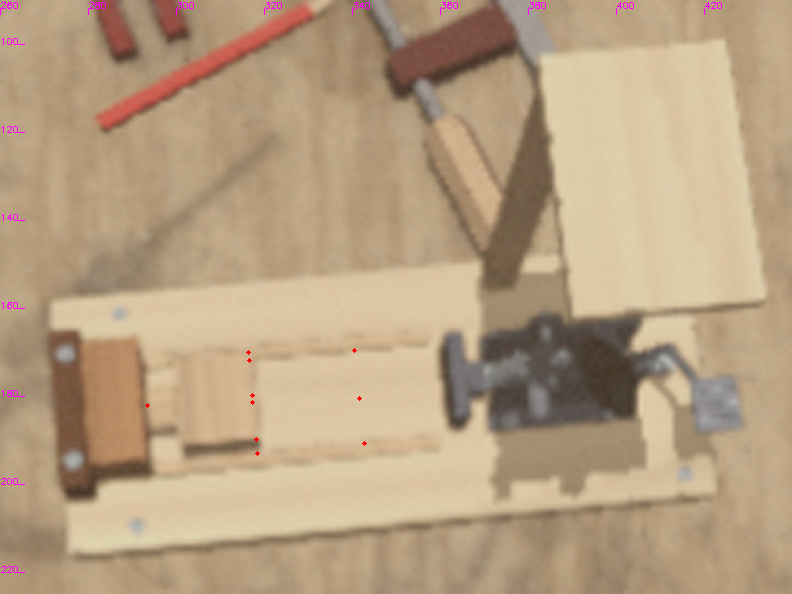

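View pics/s3.png

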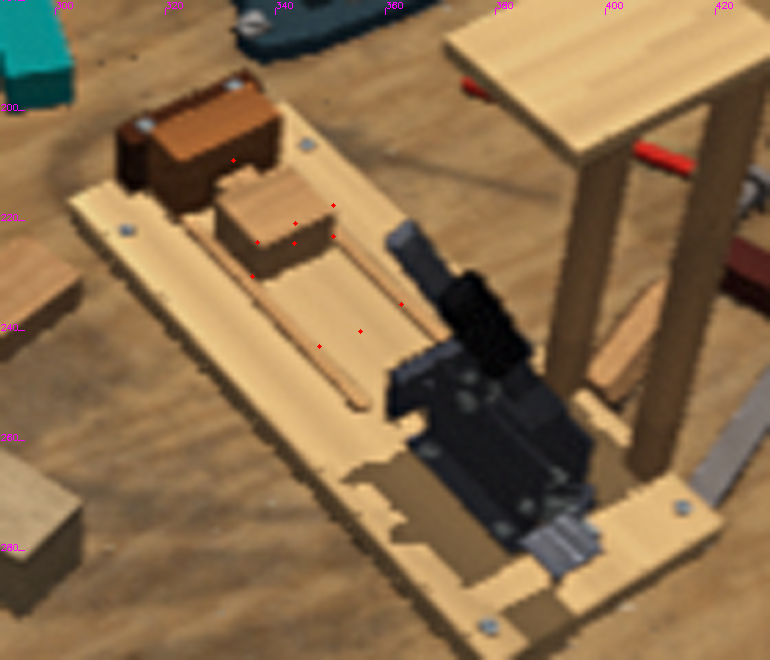

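Run:
```python
from h import *
f=grab("top"); crop(f,(350,140,440,215),8.5,"t4")
g=grab("scene"); crop(g,(350,210,410,280),8.5,"s4")
from scipy.spatial.transform import Rotation as R
s=robot.read_state(); print(R.from_rotvec(s["eef_rot"]).as_matrix().round(4),s["clock"])
```

```text
[[-9.370e-01  3.492e-01 -0.000e+00]
 [ 3.492e-01  9.370e-01 -1.000e-04]
 [-0.000e+00 -1.000e-04 -1.000e+00]] 0.5
```

View pics/t4.png

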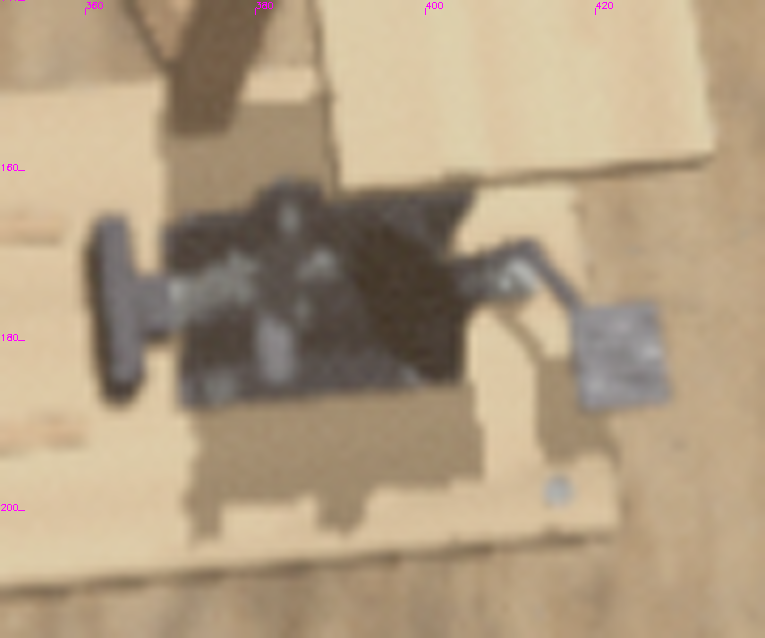

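View pics/s4.png

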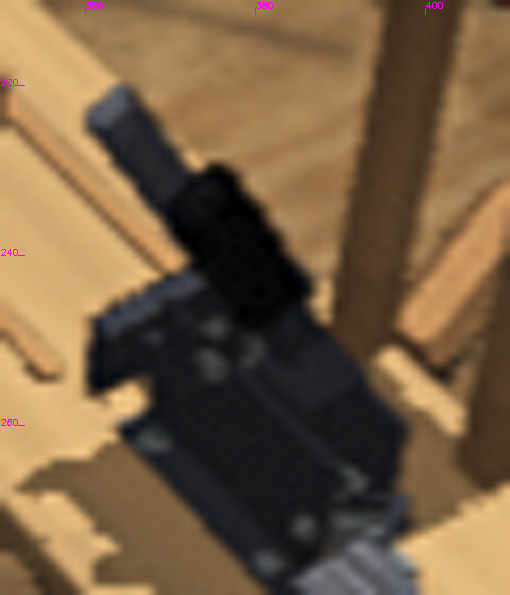

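Run:
```python
from fit import *
p=np.load("press.npy")
def inv(X):
    c,s=np.cos(p[2]),np.sin(p[2]); d=X[:2]-p[:2]; return np.array([c*d[0]+s*d[1],-s*d[0]+c*d[1],X[2]])*1000
def tri(a,b):
    r=least_squares(lambda X:np.r_[proj(f,X)[0]-a,proj(g,X)[0]-b],[.55,-.12,.12]); return r.x,r.fun
inv3=lambda X:np.r_[inv(X)]
for n,a,b in(("trigtip",(382.5,183),(363.2,222.6)),("griptip",(398.5,184),(375.5,231.5)),("tab",(424.2,182),(392,278))):
    X,e=tri(a,b); print(n,X.round(4),inv(X).round(1),e.round(1))
```

```text
trigtip [ 0.5586 -0.1154  0.1845] [-51.9 -77.3 184.5] [ 0.4 -0.9 -1.1  0.3]
griptip [ 0.5614 -0.1517  0.1823] [ -51.5 -113.7  182.3] [ 1.3 -3.4 -4.   1.1]
tab [ 0.5816 -0.2281  0.0781] [ -36.5 -191.3   78.1] [ 0.1 -0.1 -0.1  0. ]
```

```bash
cat >> h.py <<'E'
from scipy.spatial.transform import Rotation as Ro
def go(x,y,z,ang=None):
    "offset units for TCP target; ang = world angle (rad) of tool y (mod pi)"
    s=robot.read_state(); R=Ro.from_rotvec(s["eef_rot"]).as_matrix()
    o=R.T@(np.array([x,y,z])-s["ee_pos"])/.03
    a=np.arctan2(R[1,1],R[0,1]); yw=None
    if ang is not None:
        d=(ang-a+np.pi/2)%np.pi-np.pi/2; yw=-np.degrees(d)/8
    print("offset",o.round(2),"yaw",yw,"| pos",s["ee_pos"].round(4),"ang",round(a,4),"F",s["contact_force"].round(1),"w",round(s["width"],4),"t",round(s["clock"],2), "tilt",R[2].round(3))
E
python3 -c "
from h import *
go(.44,.2674,.30,1.4655-np.pi/2)"
```

```text
offset [-10.63  -8.19   3.49] yaw 9.448639331295995 | pos [0.227  0.6091 0.4047] ang 1.214 F [0.4 0.1 0.4] w 0.0852 t 0.6 tilt [-0.  0. -1.]
```

>>> carry_out(
  motion=[
    {"offset":[-1.3,-1.0,0.4],"yaw":1},
    {"offset":[-2.6,-2.0,0.8],"yaw":2},
    {"offset":[-3.9,-3.0,1.2],"yaw":3},
    {"offset":[-5.2,-4.0,1.6],"yaw":4},
    {"offset":[-6.5,-5.0,2.0],"yaw":5},
    {"offset":[-7.8,-6.0,2.5],"yaw":6},
    {"offset":[-9.1,-7.0,3.0],"yaw":7},
    {"offset":[-10.2,-7.9,3.4],"yaw":8},
  ],
  hand=1,
)

```text
clock: 1.4
ee_pos: [0.4316, 0.2789, 0.3027]
eef_rot: [2.117, 2.321, 0.002]
contact_force: [0.1, 0.7, 0.2]
width: 0.0853
```

```bash
python3 -c "
from h import *
go(.44,.2674,.25,1.4655-np.pi/2)
g=grab('scene','s5');f=grab('top','t5')"
```

```text
offset [-0.41  0.24  1.76] yaw 1.410977134527508 | pos [0.4316 0.2789 0.3027] ang 0.0917 F [0.1 0.7 0.2] w 0.0853 t 1.4 tilt [ 0.001  0.001 -1.   ]
```

View pics/s5.png

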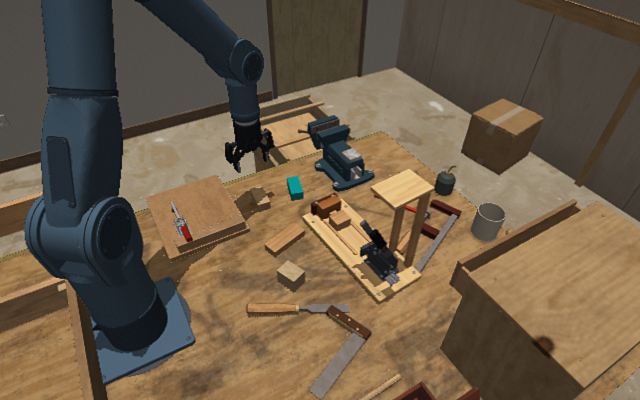

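>>> carry_out(
  motion=[
    {"offset":[-0.2,0.1,0.5],"yaw":0.7},
    {"offset":[-0.41,0.24,1.1],"yaw":1.41},
    {"offset":[-0.41,0.24,1.76],"yaw":1.41},
    {"offset":[-0.41,0.24,2.5],"yaw":1.41},
    {"offset":[-0.41,0.24,3.1],"yaw":1.41},
    {"offset":[-0.41,0.24,3.1],"yaw":1.41},
    {"offset":[-0.41,0.24,3.1],"yaw":1.41},
    {"offset":[-0.41,0.24,3.1],"yaw":1.41},
  ],
)

```text
clock: 2.3
ee_pos: [0.4396, 0.2694, 0.2108]
eef_rot: [2.329, 2.108, 0.003]
contact_force: [-0.4, -0.6, 0.4]
width: 0.0853
```

```bash
python3 -c "
from h import *
go(.44,.2674,.18,1.4655-np.pi/2)
g=grab('scene');f=grab('top'); crop(f,(180,200,300,290),6.5,'t6'); crop(g,(215,140,315,215),8,'s6')"
```

```text
offset [-0.06  0.02  1.03] yaw 0.04177331854229299 | pos [0.4396 0.2694 0.2108] ang -0.0995 F [-0.4 -0.6  0.4] w 0.0853 t 2.3 tilt [ 0.001  0.001 -1.   ]
```

View pics/s6.png

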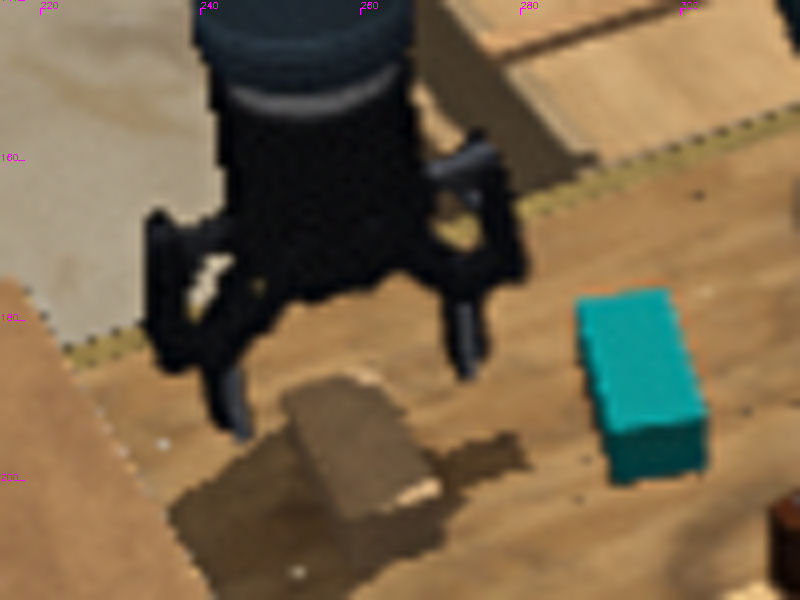

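View pics/t6.png

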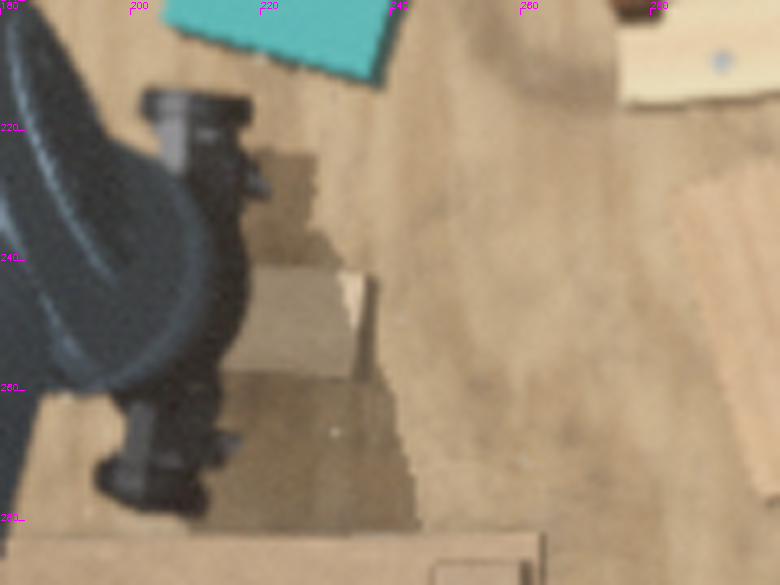

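>>> carry_out(
  motion=[
    {"offset":[-0.06,0.02,0.5],"yaw":0.04},
    {"offset":[-0.06,0.02,1.03],"yaw":0.04},
    {"offset":[-0.06,0.02,1.03],"yaw":0.04},
    {"offset":[-0.06,0.02,1.03],"yaw":0.04},
    {"offset":[-0.06,0.02,1.03],"yaw":0.04},
    {"offset":[-0.06,0.02,1.03],"yaw":0.04},
    {"offset":[-0.06,0.02,1.03],"yaw":0.04},
    {"offset":[-0.06,0.02,1.03],"yaw":0.04},
  ],
)

```text
clock: 3.2
ee_pos: [0.4396, 0.2671, 0.1792]
eef_rot: [2.335, 2.101, 0.001]
contact_force: [-0.4, 0.5, -0.3]
width: 0.0854
```

>>> carry_out(
  motion=[
    {"offset":[0,0,0],"yaw":0},
    {"offset":[0,0,0],"yaw":0},
    {"offset":[0,0,0],"yaw":0},
    {"offset":[0,0,0],"yaw":0},
    {"offset":[0,0,0],"yaw":0},
    {"offset":[0,0,0],"yaw":0},
    {"offset":[0,0,0],"yaw":0},
    {"offset":[0,0,0],"yaw":0},
  ],
  hand=0.2,
  grip_force=40,
)

```text
clock: 4.0
ee_pos: [0.4397, 0.2671, 0.179]
eef_rot: [2.335, 2.101, 0.001]
contact_force: [0.2, -0.2, 4.6]
width: 0.0395
```

```bash
python3 -c "
from h import *
go(.44,.2674,.26,.0673)
g=grab('scene');f=grab('top'); crop(f,(180,200,300,290),6.5,'t7'); crop(g,(215,140,315,215),8,'s7')"
```

```text
offset [ 0.01  0.01 -2.7 ] yaw -1.2378203861001584 | pos [0.4397 0.2671 0.179 ] ang -0.1055 F [ 0.2 -0.2  4.6] w 0.0395 t 4.0 tilt [ 0.  0. -1.]
```

View pics/s7.png

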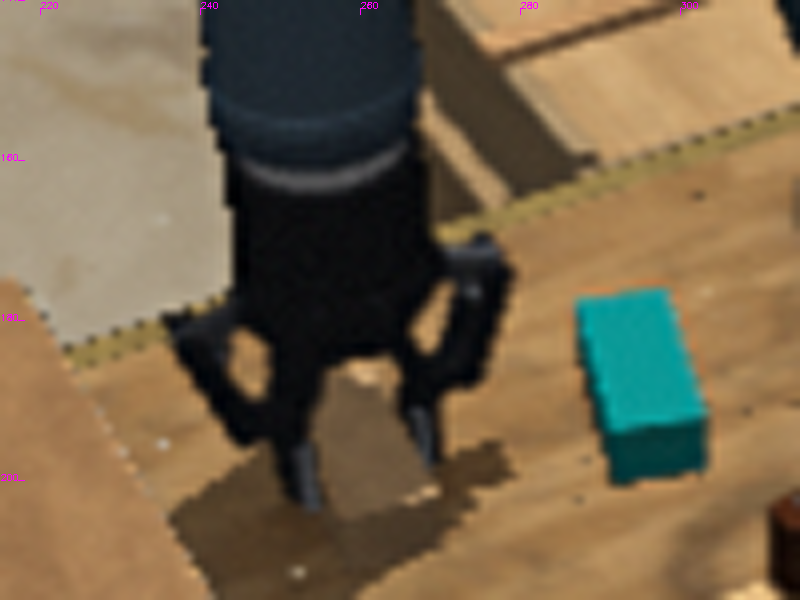

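```bash
python3 -c "
from h import *
from fit import P
p=np.load('press.npy')
t=P(p,(-1,7,0)); print(t)
go(t[0],t[1],.29,.0673)"
```

```text
[ 0.60369029 -0.02787664  0.        ]
offset [-9.2   6.47 -3.7 ] yaw -1.2376765503345193 | pos [0.4397 0.2671 0.179 ] ang -0.1055 F [-0.9  0.1  4.6] w 0.0393 t 4.2 tilt [ 0.  0. -1.]
```

>>> carry_out(
  motion=[
    {"offset":[0,0,-0.7],"yaw":0},
    {"offset":[0,0,-1.6],"yaw":0},
    {"offset":[-0.4,0.3,-2.6],"yaw":0},
    {"offset":[-1.2,0.9,-3.7],"yaw":-0.2},
    {"offset":[-2.3,1.6,-3.7],"yaw":-0.4},
    {"offset":[-3.4,2.4,-3.7],"yaw":-0.6},
    {"offset":[-4.5,3.2,-3.7],"yaw":-0.8},
    {"offset":[-5.5,3.9,-3.7],"yaw":-1.0},
  ],
)

```text
clock: 5.0
ee_pos: [0.539, 0.0888, 0.2896]
eef_rot: [-2.182, -2.26, 0.001]
contact_force: [-0.4, 1.2, -0.8]
width: 0.0396
```

```bash
python3 -c "
from h import *
go(.6037,-.0279,.28,.0673)"
```

```text
offset [-3.96  2.02  0.32] yaw -0.23145285380154798 | pos [0.539  0.0888 0.2896] ang 0.035 F [-0.4  1.2 -0.8] w 0.0396 t 5.0 tilt [-0.    -0.001 -1.   ]
```

>>> carry_out(
  motion=[
    {"offset":[-1.0,0.5,0],"yaw":-0.1},
    {"offset":[-2.0,1.0,0],"yaw":-0.2},
    {"offset":[-3.0,1.5,0.2],"yaw":-0.23},
    {"offset":[-3.96,2.02,0.6],"yaw":-0.23},
    {"offset":[-3.96,2.02,1.3],"yaw":-0.23},
    {"offset":[-3.96,2.02,1.9],"yaw":-0.23},
    {"offset":[-3.96,2.02,1.9],"yaw":-0.23},
    {"offset":[-3.96,2.02,1.9],"yaw":-0.23},
  ],
)

```text
clock: 5.8
ee_pos: [0.6029, -0.0258, 0.2327]
eef_rot: [-2.146, -2.294, 0.001]
contact_force: [-0.1, 0.2, -0.8]
width: 0.0392
```

```bash
python3 -c "
from h import *
go(.6037,-.0279,.1985,.0673)
g=grab('scene');f=grab('top'); crop(f,(260,130,400,220),5.7,'t8'); crop(g,(290,160,410,280),5,'s8')"
```

```text
offset [-0.07  0.02  1.14] yaw -0.004434187654018345 | pos [ 0.6029 -0.0258  0.2327] ang 0.0667 F [-0.1  0.2 -0.8] w 0.0392 t 5.8 tilt [ 0.    -0.001 -1.   ]
```

View pics/s8.png

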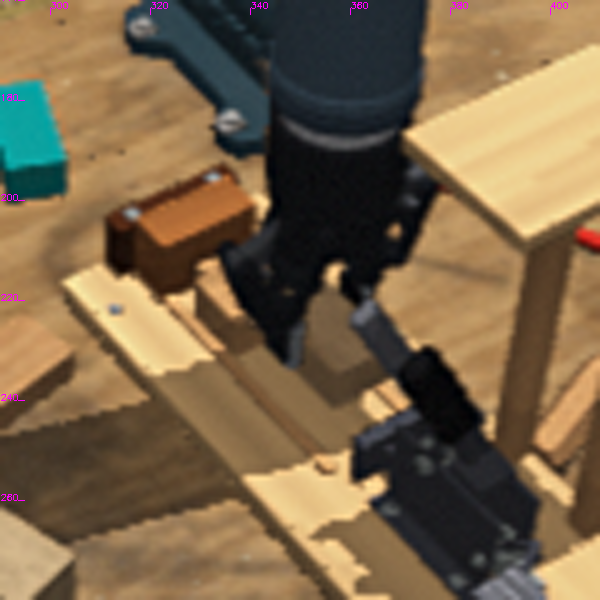

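View pics/t8.png

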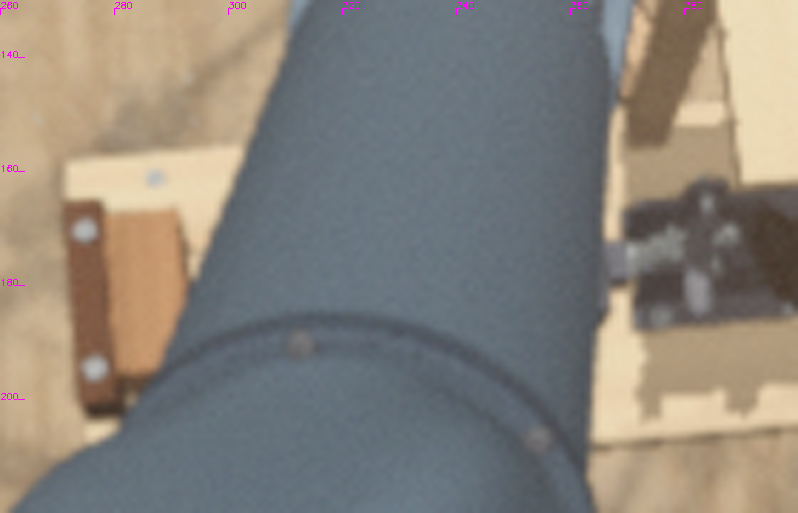

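>>> carry_out(
  motion=[
    {"offset":[-0.07,0.02,0.4],"yaw":0},
    {"offset":[-0.07,0.02,0.7],"yaw":0},
    {"offset":[-0.07,0.02,0.9],"yaw":0},
    {"offset":[-0.07,0.02,1.05],"yaw":0},
    {"offset":[-0.07,0.02,1.1],"yaw":0},
    {"offset":[-0.07,0.02,1.15],"yaw":0},
    {"offset":[-0.07,0.02,1.15],"yaw":0},
    {"offset":[-0.07,0.02,1.15],"yaw":0},
  ],
)

```text
clock: 6.7
ee_pos: [0.604, -0.0281, 0.1986]
eef_rot: [2.146, 2.294, 0.0]
contact_force: [0.0, -0.7, -1.2]
width: 0.0391
```

```bash
python3 -c "
from fit import *
p=np.load('press.npy')
go(.6037,-.0279,.1985,.0673)
crop(g,(320,195,400,275),7.5,'s9',[proj(g,P(p,m))[0] for m in [(-20,-34.5,48),(20,-34.5,48),(-20,-34.5,18),(20,-34.5,18)]])"
```

```text
offset [ 0.01 -0.01  0.01] yaw -0.006669054907953472 | pos [ 0.6041 -0.028   0.1987] ang 0.0664 F [-0.5 -0.1 -0.4] w 0.0393 t 6.8 tilt [ 0.     0.001 -1.   ]
```

View pics/s9.png

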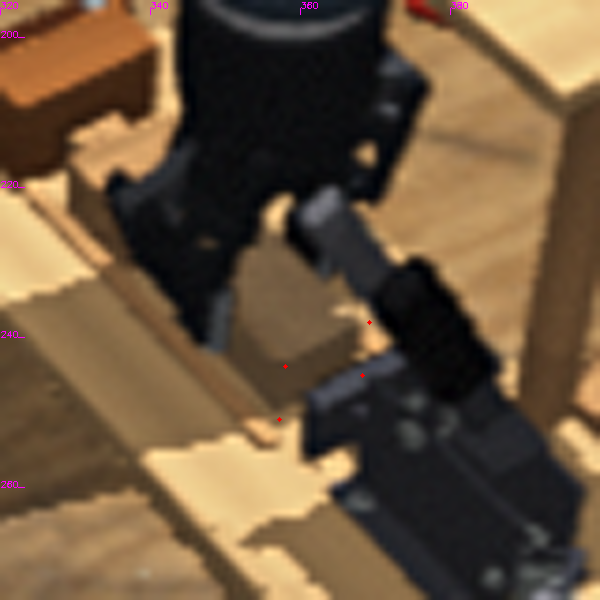

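>>> carry_out(
  motion=[
    {"offset":[0,0.05,0.03],"yaw":0},
    {"offset":[0,0.05,0.06],"yaw":0},
    {"offset":[0,0.05,0.06],"yaw":0},
    {"offset":[0,0.05,0.06],"yaw":0},
    {"offset":[0,0.05,0.06],"yaw":0},
    {"offset":[0,0.05,0.06],"yaw":0},
    {"offset":[0,0.05,0.06],"yaw":0},
    {"offset":[0,0.05,0.06],"yaw":0},
  ],
)

```text
clock: 7.6
ee_pos: [0.6058, -0.0279, 0.1971]
eef_rot: [2.146, 2.293, 0.001]
contact_force: [-0.6, 0.1, 5.6]
width: 0.0392
```

```bash
python3 -c "
from fit import *
go(.6037,-.0279,.1985,.0673)
crop(g,(335,205,380,265),10,'s10')"
```

```text
offset [ 0.   -0.07 -0.05] yaw -0.006561689442509019 | pos [ 0.6058 -0.0279  0.1971] ang 0.0664 F [-0.3  0.3  5.2] w 0.0392 t 7.7 tilt [ 0.     0.001 -1.   ]
```

View pics/s10.png

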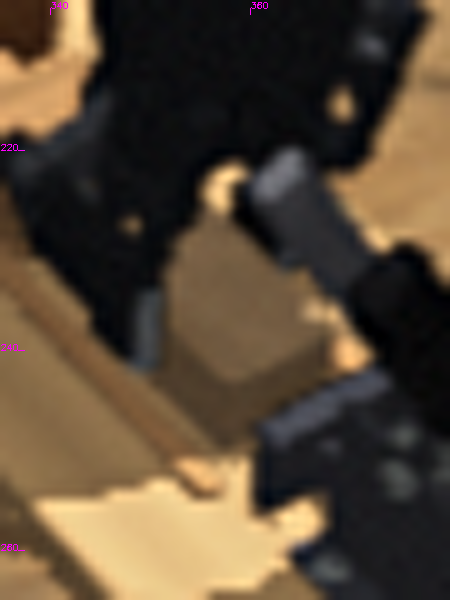

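>>> carry_out(
  motion=[
    {"offset":[0,0,-0.03],"yaw":0},
    {"offset":[0,0,-0.03],"yaw":0},
    {"offset":[0,0,-0.03],"yaw":0},
    {"offset":[0,0,-0.03],"yaw":0},
    {"offset":[0,0,-0.03],"yaw":0},
    {"offset":[0,0,-0.03],"yaw":0},
    {"offset":[0,0,-0.03],"yaw":0},
    {"offset":[0,0,-0.03],"yaw":0},
  ],
  hand=0.7,
)

```text
clock: 8.5
ee_pos: [0.6054, -0.028, 0.1975]
eef_rot: [2.147, 2.294, 0.0]
contact_force: [-0.5, -1.2, 0.5]
width: 0.0598
```

>>> carry_out(
  motion=[
    {"offset":[0,0,-0.5],"yaw":0},
    {"offset":[0,0,-1.2],"yaw":0},
    {"offset":[0,0,-2.2],"yaw":0},
    {"offset":[0,0,-3.4],"yaw":0},
    {"offset":[0,-1.5,-4.6],"yaw":0},
    {"offset":[0,-3.0,-4.8],"yaw":0},
    {"offset":[0,-4.5,-4.8],"yaw":0},
    {"offset":[0,-5.0,-4.8],"yaw":0},
  ],
)

```text
clock: 9.3
ee_pos: [0.4513, -0.0387, 0.3423]
eef_rot: [-2.146, -2.29, 0.001]
contact_force: [1.1, 0.2, -0.2]
width: 0.06
```

```bash
python3 -c "
from fit import *
go(.6037,-.0279,.1985,.0673)
crop(g,(290,180,430,300),5.5,'s11');crop(f,(260,140,440,225),4.4,'t11')"
```

```text
offset [0.02 5.02 4.8 ] yaw -0.01454702384901412 | pos [ 0.4535 -0.0383  0.3425] ang 0.0653 F [0.8 0.5 0.6] w 0.0598 t 9.4 tilt [ 0.001 -0.    -1.   ]
```

View pics/s11.png

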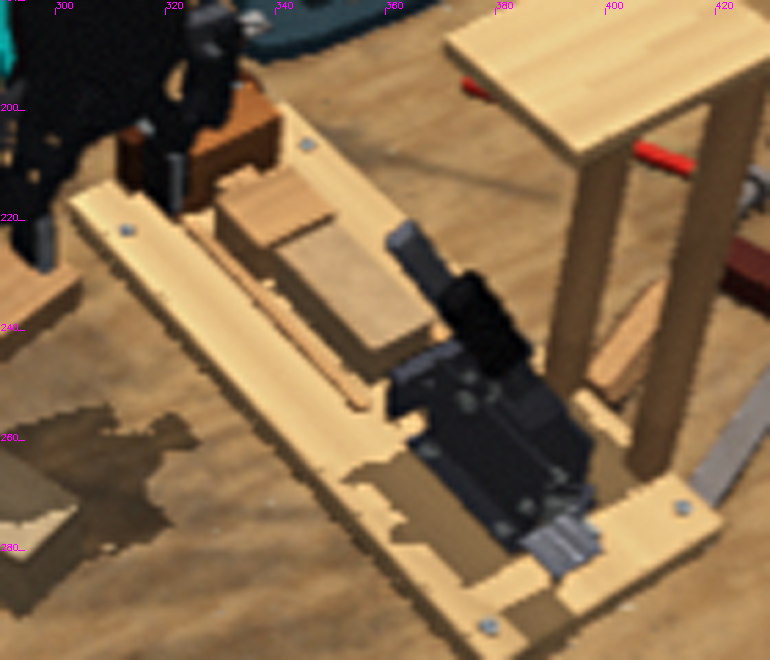

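View pics/t11.png

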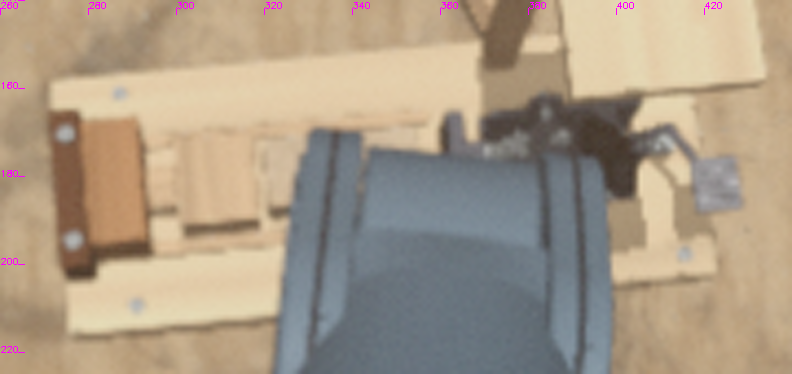

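```bash
python3 -c "
from fit import *
p=np.load('press.npy')
for y in (-30,-60): t=P(p,(-93,y,0)); print(t); go(t[0],t[1],.318,p[2])"
```

```text
[ 0.51438791 -0.07098214  0.        ]
offset [-1.23  1.85  0.82] yaw -0.006671986351045564 | pos [ 0.4565 -0.0378  0.3426] ang 0.0664 F [1.  0.3 0.9] w 0.0596 t 9.5 tilt [ 0.     0.003 -1.   ]
[ 0.51640617 -0.10091417  0.        ]
offset [-2.23  1.85  0.82] yaw -0.006671986351045564 | pos [ 0.4565 -0.0378  0.3426] ang 0.0664 F [1.  0.3 0.9] w 0.0596 t 9.5 tilt [ 0.     0.003 -1.   ]
```

>>> carry_out(
  motion=[
    {"offset":[-0.4,0.5,0.2],"yaw":0},
    {"offset":[-0.8,1.0,0.5],"yaw":0},
    {"offset":[-1.2,1.5,0.7],"yaw":0},
    {"offset":[-1.2,1.85,0.8],"yaw":0},
    {"offset":[-1.2,1.85,0.8],"yaw":0},
    {"offset":[-1.2,1.85,0.8],"yaw":0},
    {"offset":[-1.2,1.85,0.8],"yaw":0},
    {"offset":[-1.2,1.85,0.8],"yaw":0},
  ],
  hand=1,
)

```text
clock: 10.3
ee_pos: [0.5132, -0.0697, 0.3178]
eef_rot: [-2.146, -2.294, -0.0]
contact_force: [0.6, -0.4, 1.3]
width: 0.0854
```

```bash
python3 -c "
from fit import *
p=np.load('press.npy')
t=P(p,(-93,-60,0)); print(t); go(t[0],t[1],.318,p[2])
crop(g,(300,130,420,250),5,'s12');crop(f,(300,130,440,225),5.5,'t12')"
```

```text
[ 0.51640617 -0.10091417  0.        ]
offset [-1.04  0.04 -0.01] yaw -0.0051752712911125685 | pos [ 0.5132 -0.0699  0.3178] ang 0.0666 F [-0.2  0.5 -0.2] w 0.0853 t 10.4 tilt [ 0.  0. -1.]
```

View pics/s12.png

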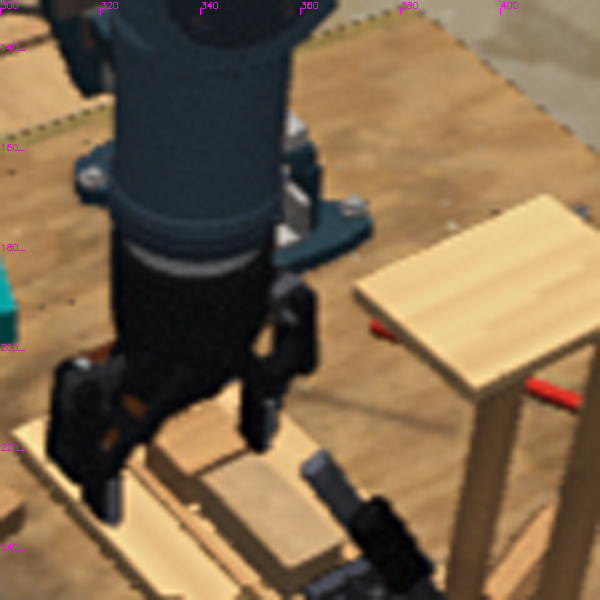

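View pics/t12.png

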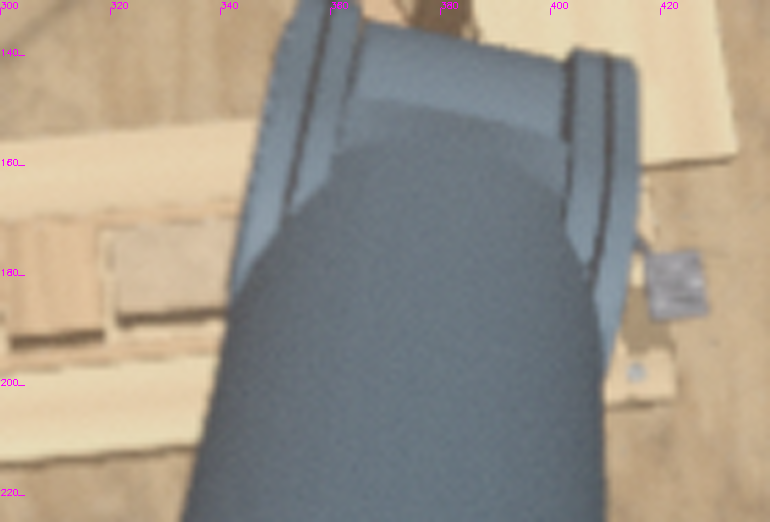

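>>> carry_out(
  motion=[
    {"offset":[-0.3,0,0],"yaw":0},
    {"offset":[-0.6,0,0],"yaw":0},
    {"offset":[-0.8,0,0],"yaw":0},
    {"offset":[-1.0,0,0],"yaw":0},
    {"offset":[-1.2,0,0],"yaw":0},
    {"offset":[-1.3,0,0],"yaw":0},
    {"offset":[-1.4,0,0],"yaw":0},
    {"offset":[-1.4,0,0],"yaw":0},
  ],
)

```text
clock: 11.2
ee_pos: [0.5167, -0.1111, 0.3177]
eef_rot: [-2.144, -2.295, -0.002]
contact_force: [0.3, 5.2, 3.3]
width: 0.0854
```

```bash
python3 -c "
from fit import *
p=np.load('press.npy')
t=P(p,(-93,-80,0)); go(t[0],t[1],.318,p[2])
crop(g,(320,190,420,280),7,'s13')"
```

```text
offset [-0.33  0.01 -0.01] yaw 0.006253498850731148 | pos [ 0.5167 -0.1109  0.3177] ang 0.0682 F [-0.6  4.7  3.6] w 0.0855 t 11.3 tilt [ 0.002  0.    -1.   ]
```

View pics/s13.png

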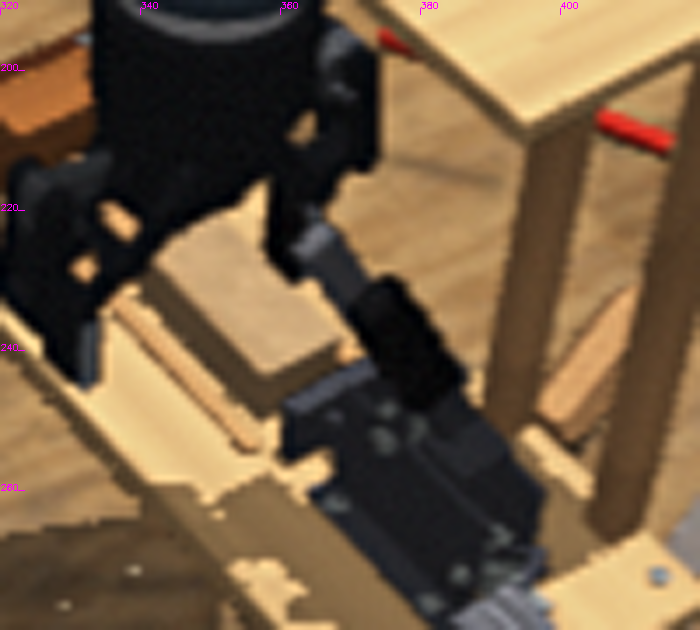

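>>> carry_out(
  motion=[
    {"offset":[-0.2,0,0],"yaw":0},
    {"offset":[-0.4,0,0],"yaw":0},
    {"offset":[-0.6,0,0],"yaw":0},
    {"offset":[-0.7,0,0],"yaw":0},
    {"offset":[-0.8,0,0],"yaw":0},
    {"offset":[-0.8,0,0],"yaw":0},
    {"offset":[-0.8,0,0],"yaw":0},
    {"offset":[-0.8,0,0],"yaw":0},
  ],
)

```text
clock: 12.1
ee_pos: [0.5189, -0.1322, 0.318]
eef_rot: [-2.138, -2.297, -0.007]
contact_force: [-1.4, 12.8, 9.4]
width: 0.0856
```

```bash
python3 -c "
from fit import *
p=np.load('press.npy')
t=P(p,(-93,-100,0)); go(t[0],t[1],.318,p[2])
crop(g,(320,190,420,280),7,'s14')"
```

```text
offset [-0.29 -0.01  0.  ] yaw 0.030898674364188763 | pos [ 0.5189 -0.1322  0.318 ] ang 0.0716 F [-1.6 13.   8.7] w 0.0855 t 12.2 tilt [ 0.005  0.001 -1.   ]
```

View pics/s14.png

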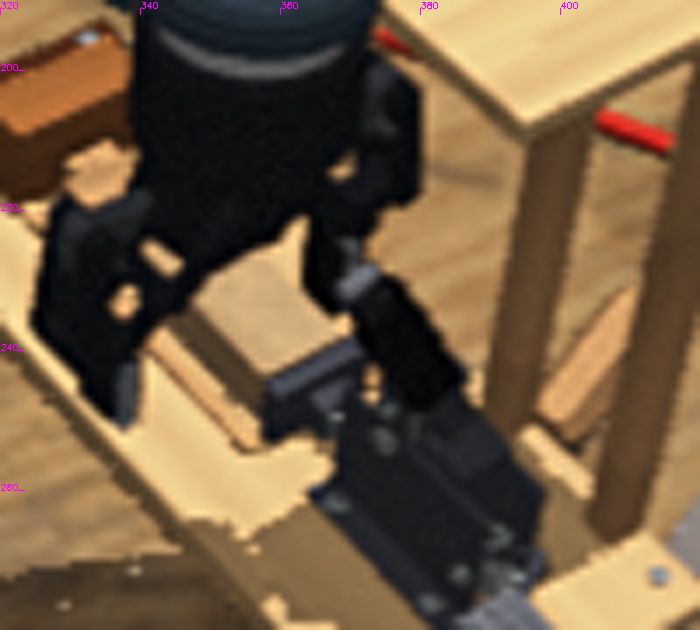

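>>> carry_out(
  motion=[
    {"offset":[-0.15,0,0],"yaw":0},
    {"offset":[-0.3,0,0],"yaw":0},
    {"offset":[-0.4,0,0],"yaw":0},
    {"offset":[-0.4,0,0],"yaw":0},
    {"offset":[-0.4,0,0],"yaw":0},
    {"offset":[-0.4,0,0],"yaw":0},
    {"offset":[-0.4,0,0],"yaw":0},
    {"offset":[-0.4,0,0],"yaw":0},
  ],
)

```text
clock: 13.0
ee_pos: [0.5198, -0.136, 0.318]
eef_rot: [-2.118, -2.3, -0.015]
contact_force: [-9.4, 36.9, 23.9]
width: 0.0857
```

```bash
python3 -c "
from fit import *
p=np.load('press.npy')
t=P(p,(-93,-30,0)); go(t[0],t[1],.318,p[2])
crop(g,(320,190,420,280),7,'s15')"
```

```text
offset [ 2.17 -0.    0.04] yaw 0.10597954217644076 | pos [ 0.5198 -0.136   0.318 ] ang 0.0821 F [-9.7 37.7 23.8] w 0.0852 t 13.1 tilt [ 0.018 -0.003 -1.   ]
```

View pics/s15.png

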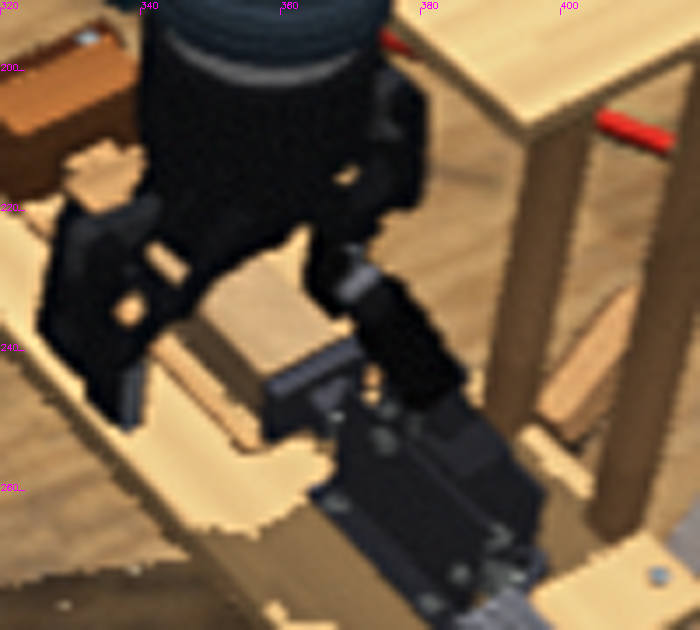

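>>> carry_out(
  motion=[
    {"offset":[0.4,0,0],"yaw":0},
    {"offset":[0.8,0,0],"yaw":0},
    {"offset":[1.3,0,0],"yaw":0},
    {"offset":[1.7,0,0],"yaw":0},
    {"offset":[1.7,0,0],"yaw":0},
    {"offset":[1.7,0,0],"yaw":0},
    {"offset":[1.7,0,0],"yaw":0},
    {"offset":[1.7,0,0],"yaw":0},
  ],
)

```text
clock: 13.9
ee_pos: [0.5152, -0.098, 0.3175]
eef_rot: [2.148, 2.292, -0.001]
contact_force: [0.2, -0.1, 0.2]
width: 0.0854
```

```bash
python3 -c "
from fit import *
p=np.load('press.npy')
t=P(p,(-93,-30,0)); go(t[0],t[1],.318,p[2])
crop(g,(320,190,420,280),7,'s16')"
```

```text
offset [ 0.89  0.03 -0.02] yaw -0.014579768684105692 | pos [ 0.5153 -0.0977  0.3175] ang 0.0653 F [-0.6 -0.2 -0.7] w 0.0852 t 14.0 tilt [-0.  0. -1.]
```

View pics/s16.png

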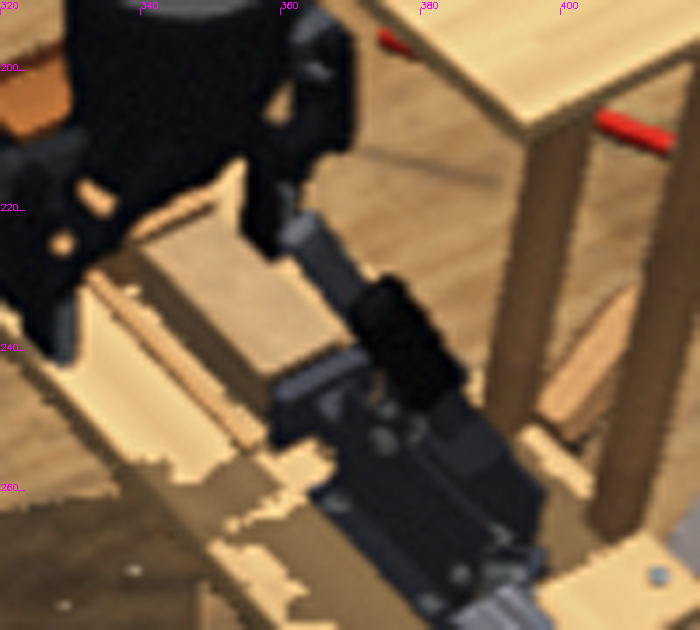

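>>> carry_out(
  motion=[
    {"offset":[-0.35,0,0],"yaw":0},
    {"offset":[-0.6,0,0],"yaw":0},
    {"offset":[-0.85,0,0],"yaw":0},
    {"offset":[-1.1,0,0],"yaw":0},
    {"offset":[-1.3,0,0],"yaw":0},
    {"offset":[-1.5,0,0],"yaw":0},
    {"offset":[-1.6,0,0],"yaw":0},
    {"offset":[-1.6,0,0],"yaw":0},
  ],
)

```text
clock: 14.8
ee_pos: [0.5196, -0.1354, 0.3183]
eef_rot: [-2.123, -2.298, -0.014]
contact_force: [-7.9, 33.3, 22.3]
width: 0.0851
```

```bash
python3 -c "
from fit import *
p=np.load('press.npy')
t=P(p,(-93,-30,0)); go(t[0],t[1],.318,p[2])
crop(g,(300,190,400,280),7,'s17')"
```

```text
offset [ 2.15 -0.    0.04] yaw 0.08657664978830291 | pos [ 0.5196 -0.1353  0.3183] ang 0.0794 F [-8.9 32.9 21. ] w 0.0852 t 14.9 tilt [ 0.015 -0.002 -1.   ]
```

View pics/s17.png

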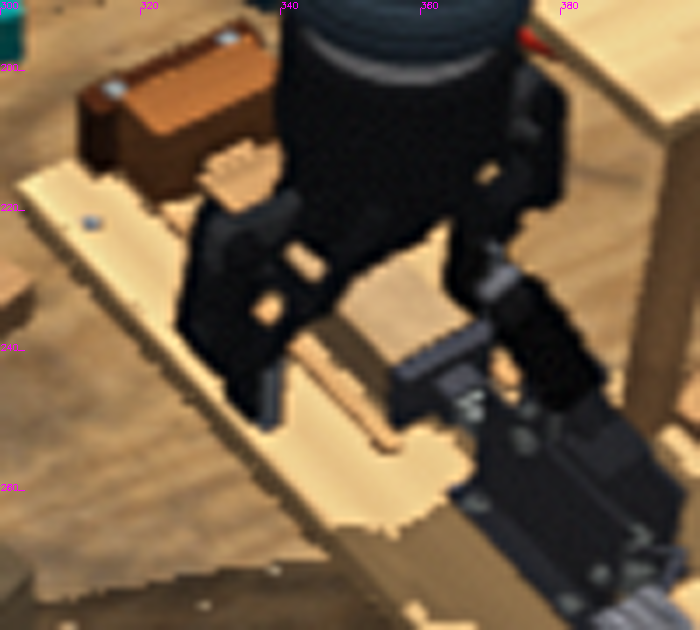

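>>> carry_out(
  motion=[
    {"offset":[0.4,0,0],"yaw":0},
    {"offset":[0.8,0,0],"yaw":0},
    {"offset":[1.3,0,0],"yaw":0},
    {"offset":[1.7,0,0],"yaw":0},
    {"offset":[1.7,0,0],"yaw":0},
    {"offset":[1.7,0,0],"yaw":0},
    {"offset":[1.7,0,0],"yaw":0},
    {"offset":[1.7,0,0],"yaw":0},
  ],
)

```text
clock: 15.7
ee_pos: [0.5151, -0.095, 0.3176]
eef_rot: [2.148, 2.292, -0.0]
contact_force: [-0.2, 0.6, 0.1]
width: 0.0855
```

>>> carry_out(
  motion=[
    {"offset":[-0.35,0,0],"yaw":0},
    {"offset":[-0.6,0,0],"yaw":0},
    {"offset":[-0.85,0,0],"yaw":0},
    {"offset":[-1.1,0,0],"yaw":0},
    {"offset":[-1.3,0,0],"yaw":0},
    {"offset":[-1.5,0,0],"yaw":0},
    {"offset":[-1.65,0,0],"yaw":0},
    {"offset":[-1.65,0,0],"yaw":0},
  ],
)

```text
clock: 16.5
ee_pos: [0.5195, -0.135, 0.3184]
eef_rot: [-2.126, -2.298, -0.013]
contact_force: [-8.4, 30.5, 21.5]
width: 0.0854
```

```bash
python3 -c "
from fit import *
p=np.load('press.npy')
t=P(p,(-93,-30,0)); go(t[0],t[1],.318,p[2])
crop(g,(300,190,400,280),7,'s18')"
```

```text
offset [ 2.14 -0.    0.04] yaw 0.07589048303033206 | pos [ 0.5195 -0.1349  0.3184] ang 0.0779 F [-7.7 30.7 21.8] w 0.0851 t 16.6 tilt [ 0.014 -0.001 -1.   ]
```

View pics/s18.png

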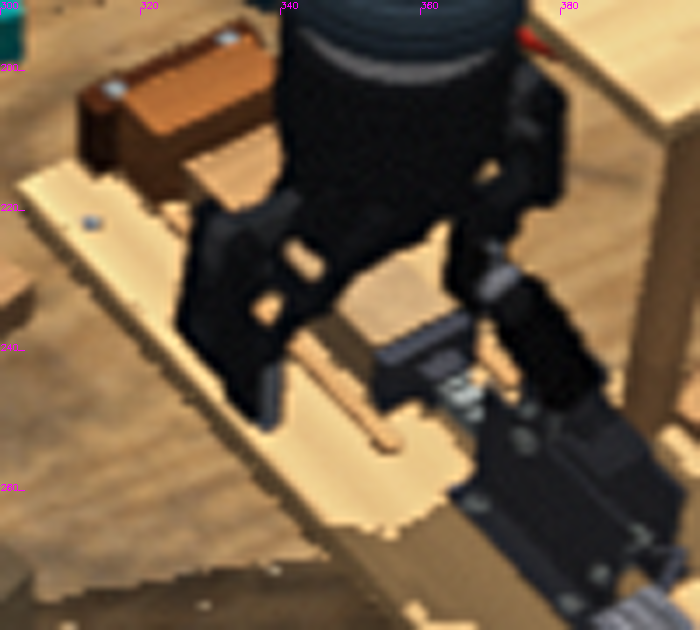

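>>> carry_out(
  motion=[
    {"offset":[0.4,0,0],"yaw":0},
    {"offset":[0.8,0,0],"yaw":0},
    {"offset":[1.3,0,0],"yaw":0},
    {"offset":[1.7,0,0],"yaw":0},
    {"offset":[1.7,0,0],"yaw":0},
    {"offset":[1.7,0,0],"yaw":0},
    {"offset":[1.7,0,0],"yaw":0},
    {"offset":[1.7,0,0],"yaw":0},
  ],
)

```text
clock: 17.4
ee_pos: [0.5149, -0.0935, 0.3175]
eef_rot: [2.148, 2.292, -0.001]
contact_force: [-0.5, 0.3, -0.1]
width: 0.0852
```

>>> carry_out(
  motion=[
    {"offset":[-0.35,0,0],"yaw":0},
    {"offset":[-0.55,0,0],"yaw":0},
    {"offset":[-0.75,0,0],"yaw":0},
    {"offset":[-0.9,0,0],"yaw":0},
    {"offset":[-1.05,0,0],"yaw":0},
    {"offset":[-1.15,0,0],"yaw":0},
    {"offset":[-1.2,0,0],"yaw":0},
    {"offset":[-1.2,0,0],"yaw":0},
  ],
)

```text
clock: 18.2
ee_pos: [0.5184, -0.1248, 0.3182]
eef_rot: [-2.138, -2.297, -0.008]
contact_force: [-1.5, 15.0, 10.0]
width: 0.0854
```

```bash
python3 -c "
from fit import *
p=np.load('press.npy')
t=P(p,(-93,-30,0)); go(t[0],t[1],.318,p[2])
crop(g,(300,190,400,280),7,'s19')"
```

```text
offset [ 1.8  -0.    0.02] yaw 0.030714941062757833 | pos [ 0.5184 -0.1248  0.3182] ang 0.0716 F [-1.8 15.2 10.7] w 0.0853 t 18.3 tilt [ 0.006  0.001 -1.   ]
```

View pics/s19.png

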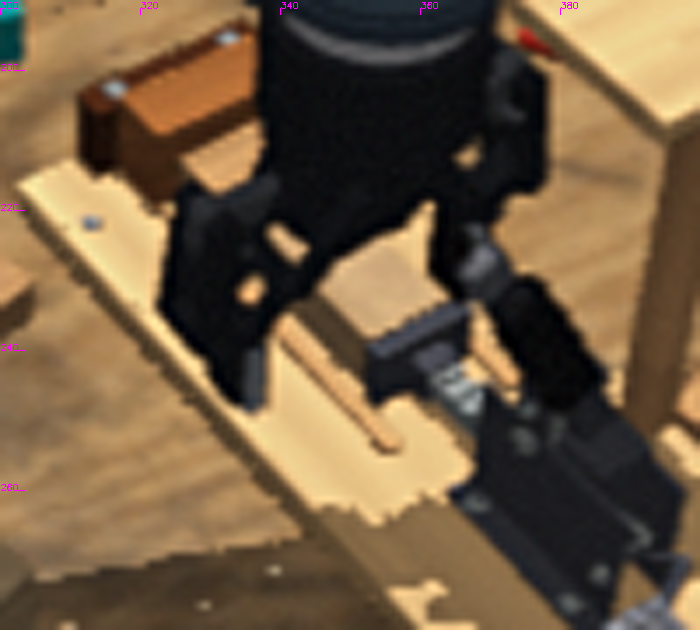

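Continue this stroke in small increments, watching the force.

>>> carry_out(
  motion=[
    {"offset":[-0.1,0,0],"yaw":0},
    {"offset":[-0.2,0,0],"yaw":0},
    {"offset":[-0.25,0,0],"yaw":0},
    {"offset":[-0.25,0,0],"yaw":0},
    {"offset":[-0.25,0,0],"yaw":0},
    {"offset":[-0.25,0,0],"yaw":0},
    {"offset":[-0.25,0,0],"yaw":0},
    {"offset":[-0.25,0,0],"yaw":0},
  ],
)

```text
clock: 19.1
ee_pos: [0.5189, -0.1286, 0.3183]
eef_rot: [-2.129, -2.298, -0.012]
contact_force: [-5.9, 27.1, 18.5]
width: 0.0855
```

```bash
python3 -c "
from fit import *
p=np.load('press.npy')
t=P(p,(-93,-30,0)); go(t[0],t[1],.318,p[2])
crop(g,(300,190,400,280),7,'s20')"
```

```text
offset [ 1.93 -0.    0.03] yaw 0.06519317984845817 | pos [ 0.5189 -0.1286  0.3183] ang 0.0764 F [-7.2 26.4 18. ] w 0.0856 t 19.2 tilt [ 0.012 -0.001 -1.   ]
```

View pics/s20.png

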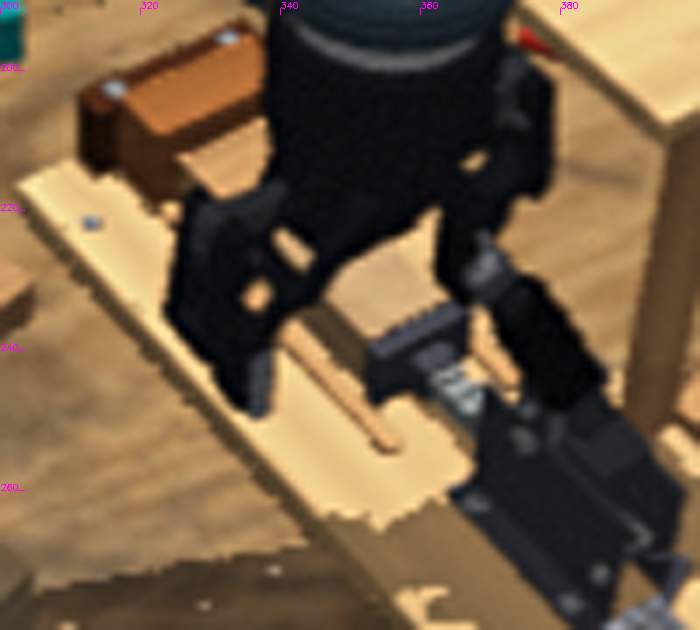

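>>> carry_out(
  motion=[
    {"offset":[0.4,0,0],"yaw":0},
    {"offset":[0.8,0,0],"yaw":0},
    {"offset":[1.3,0,0],"yaw":0},
    {"offset":[2.0,-1.0,0],"yaw":0},
    {"offset":[2.0,-2.5,0],"yaw":0},
    {"offset":[2.0,-4.0,0],"yaw":0},
    {"offset":[2.0,-4.5,0],"yaw":0},
    {"offset":[2.0,-4.5,0],"yaw":0},
  ],
)

```text
clock: 20.0
ee_pos: [0.3767, -0.0858, 0.3173]
eef_rot: [-2.149, -2.29, 0.002]
contact_force: [1.0, 0.7, -0.0]
width: 0.0848
```

```bash
python3 -c "
from fit import *
p=np.load('press.npy')
t=P(p,(-93,-30,0)); go(t[0],t[1],.318,p[2])
crop(g,(300,185,400,265),7.5,'s21',[proj(g,P(p,m))[0] for m in [(0,118,48),(0,73,48),(-25,73,48),(-25,118,48)]]); crop(f,(260,140,380,225),6,'t21')"
```

```text
offset [0.19 4.5  0.  ] yaw -0.014612155037764333 | pos [ 0.3799 -0.0855  0.3179] ang 0.0653 F [-0.1  0.   0. ] w 0.0853 t 20.1 tilt [-0.001  0.002 -1.   ]
```

View pics/s21.png

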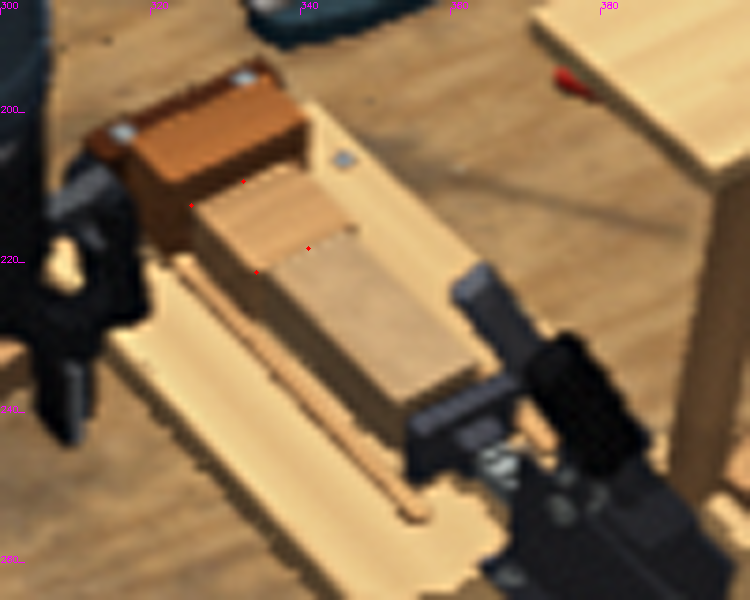

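View pics/t21.png

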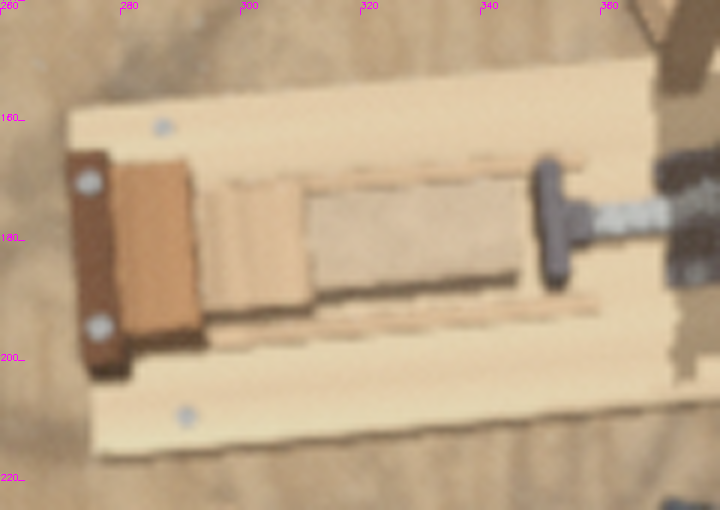

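>>> carry_out(
  motion=[
    {"offset":[0,1.4,0],"yaw":0},
    {"offset":[0,2.8,0],"yaw":0},
    {"offset":[0,4.0,0],"yaw":0},
    {"offset":[0,4.5,0],"yaw":0},
    {"offset":[-0.3,4.5,0],"yaw":0},
    {"offset":[-0.6,4.5,0],"yaw":0},
    {"offset":[-0.9,4.5,0],"yaw":0},
    {"offset":[-1.2,4.5,0],"yaw":0},
  ],
)

```text
clock: 20.9
ee_pos: [0.516, -0.1117, 0.3178]
eef_rot: [-2.144, -2.293, -0.003]
contact_force: [-0.7, 8.4, 6.0]
width: 0.0854
```

>>> carry_out(
  motion=[
    {"offset":[-0.2,0,0],"yaw":0},
    {"offset":[-0.35,0,0],"yaw":0},
    {"offset":[-0.5,0,0],"yaw":0},
    {"offset":[-0.6,0,0],"yaw":0},
    {"offset":[-0.6,0,0],"yaw":0},
    {"offset":[-0.6,0,0],"yaw":0},
    {"offset":[-0.6,0,0],"yaw":0},
    {"offset":[-0.6,0,0],"yaw":0},
  ],
)

```text
clock: 21.7
ee_pos: [0.5176, -0.1256, 0.3183]
eef_rot: [-2.136, -2.296, -0.008]
contact_force: [-3.2, 15.5, 11.1]
width: 0.0855
```

>>> carry_out(
  motion=[
    {"offset":[-0.1,0,0],"yaw":0},
    {"offset":[-0.2,0,0],"yaw":0},
    {"offset":[-0.3,0,0],"yaw":0},
    {"offset":[-0.3,0,0],"yaw":0},
    {"offset":[-0.3,0,0],"yaw":0},
    {"offset":[-0.3,0,0],"yaw":0},
    {"offset":[-0.3,0,0],"yaw":0},
    {"offset":[-0.3,0,0],"yaw":0},
  ],
)

```text
clock: 22.5
ee_pos: [0.5183, -0.1303, 0.3184]
eef_rot: [-2.126, -2.297, -0.013]
contact_force: [-7.9, 29.4, 20.2]
width: 0.0853
```

>>> carry_out(
  motion=[
    {"offset":[0.5,0,0],"yaw":0},
    {"offset":[1.0,0,0],"yaw":0},
    {"offset":[1.7,0,0],"yaw":0},
    {"offset":[2.0,-1.0,0],"yaw":0},
    {"offset":[2.0,-2.4,0],"yaw":0},
    {"offset":[1.5,-3.5,0],"yaw":0},
    {"offset":[0.5,-3.8,0],"yaw":0},
    {"offset":[-0.5,-3.8,0],"yaw":0},
  ],
)

```text
clock: 23.3
ee_pos: [0.4029, -0.1628, 0.3176]
eef_rot: [-2.147, -2.292, 0.001]
contact_force: [0.8, -0.4, -0.7]
width: 0.0855
```

```bash
python3 -c "
from fit import *
p=np.load('press.npy')
for m in ((-160,-197,.30),(-87,-197,.30),(-87,-197,.245)): t=P(p,m); print(t);go(t[0],t[1],m[2],p[2])
crop(f,(340,140,460,270),4.6,'t22')
"
```

```text
[ 4.58774674e-01 -2.42111238e-01  3.00000000e-04]
offset [-2.64  1.66  0.61] yaw -0.05993703174727271 | pos [ 0.4043 -0.1658  0.3181] ang 0.059 F [ 0.2  0.4 -0.7] w 0.0855 t 23.4 tilt [-0.003  0.002 -1.   ]
[ 5.31609289e-01 -2.37200143e-01  3.00000000e-04]
offset [-2.62  4.09  0.62] yaw -0.05993703174727271 | pos [ 0.4043 -0.1658  0.3181] ang 0.059 F [ 0.2  0.4 -0.7] w 0.0855 t 23.4 tilt [-0.003  0.002 -1.   ]
[ 5.31609289e-01 -2.37200143e-01  2.45000000e-04]
offset [-2.62  4.09  2.45] yaw -0.05993703174727271 | pos [ 0.4043 -0.1658  0.3181] ang 0.059 F [ 0.2  0.4 -0.7] w 0.0855 t 23.4 tilt [-0.003  0.002 -1.   ]
```

View pics/t22.png

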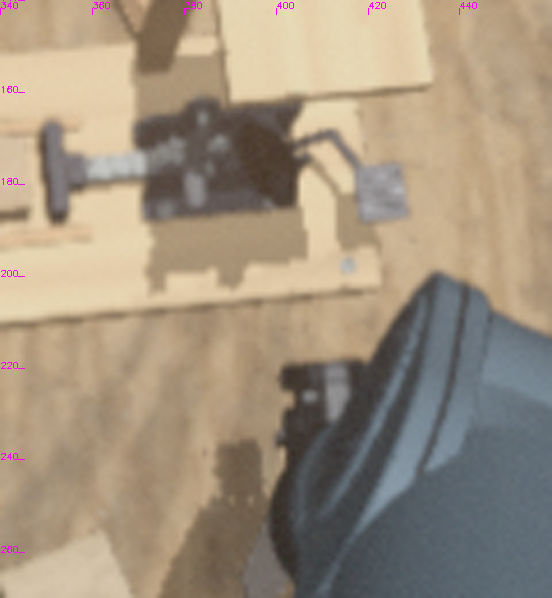

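>>> carry_out(
  motion=[
    {"offset":[-1.0,0.6,0],"yaw":0},
    {"offset":[-2.0,1.2,0.2],"yaw":0},
    {"offset":[-2.6,1.7,0.4],"yaw":0},
    {"offset":[-2.6,2.4,0.6],"yaw":0},
    {"offset":[-2.6,3.2,0.6],"yaw":0},
    {"offset":[-2.6,3.9,0.8],"yaw":0},
    {"offset":[-2.6,3.9,0.8],"yaw":0},
    {"offset":[-2.6,3.9,0.8],"yaw":0},
  ],
)

```text
clock: 24.2
ee_pos: [0.5266, -0.2316, 0.2931]
eef_rot: [-2.146, -2.293, 0.002]
contact_force: [-0.1, -0.1, -0.5]
width: 0.0855
```

```bash
python3 -c "
from fit import *
p=np.load('press.npy')
for m in ((-87,-197,0),): t=P(p,m);go(t[0],t[1],.245,p[2])
crop(f,(340,140,460,270),4.6,'t23')
crop(g,(330,160,450,300),4.2,'s23')
"
```

```text
offset [-0.19  0.17  1.62] yaw -0.015881166436684965 | pos [ 0.5261 -0.2319  0.2935] ang 0.0651 F [-0.1  0.3 -0.3] w 0.0855 t 24.3 tilt [-0.    -0.001 -1.   ]
```

View pics/t23.png

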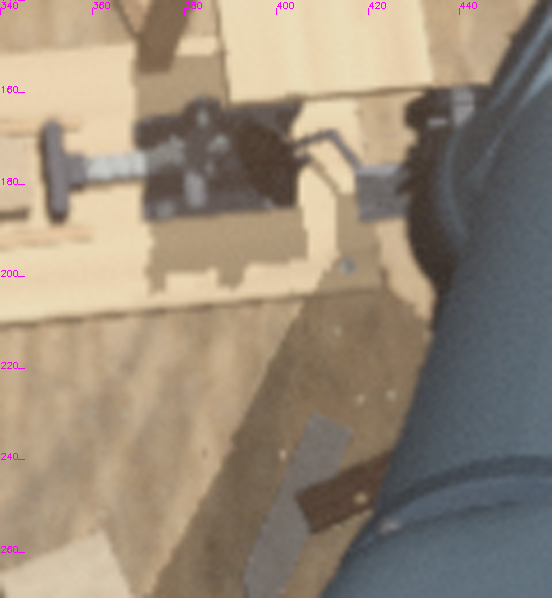

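View pics/s23.png

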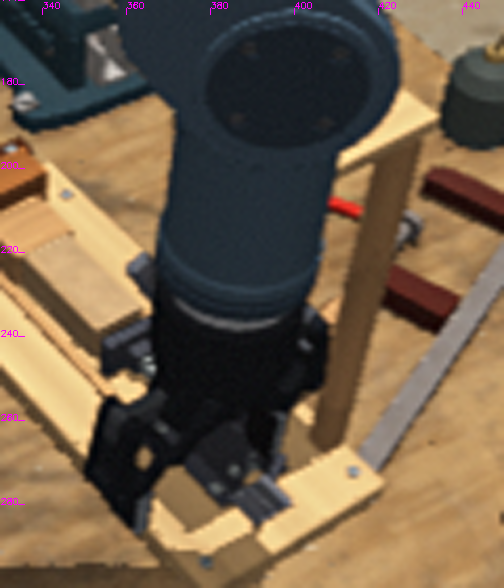

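```bash
python3 -c "
from fit import *
p=np.load('press.npy')
s=robot.read_state(); R=Ro.from_rotvec(s['eef_rot']).as_matrix()
T=lambda v: s['ee_pos']+R@np.array(v)/1000
print(s['ee_pos'])
pts=[T((0,47,160)),T((11,47,160)),T((-11,47,160)),P(p,(-36.5,-191,76))]
for q in pts: print(proj(g,q),proj(f,q))
crop(g,(340,220,420,300),7.5,'s24',[proj(g,q)[0] for q in pts])
"
```

```text
[ 0.52630826 -0.23196128  0.29373658]
[[392.31608422 265.60975237]] [[430.30599302 179.77369977]]
[[389.27826313 262.5519632 ]] [[425.46022951 180.19889001]]
[[395.39478919 268.70875836]] [[435.14116916 179.34975233]]
[[391.6496322  278.47163811]] [[423.91796839 182.08346686]]
```

View pics/s24.png

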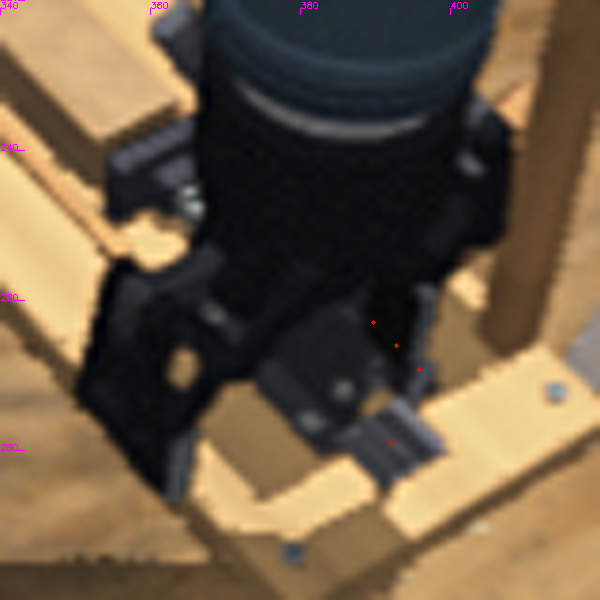

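>>> carry_out(
  motion=[
    {"offset":[-0.1,0.17,0.4],"yaw":0},
    {"offset":[-0.1,0.2,0.8],"yaw":0},
    {"offset":[-0.1,0.2,1.2],"yaw":0},
    {"offset":[-0.1,0.2,1.4],"yaw":0},
    {"offset":[-0.1,0.2,1.4],"yaw":0},
    {"offset":[-0.1,0.2,1.4],"yaw":0},
    {"offset":[-0.1,0.2,1.4],"yaw":0},
    {"offset":[-0.1,0.2,1.4],"yaw":0},
  ],
)

```text
clock: 25.2
ee_pos: [0.5336, -0.2343, 0.252]
eef_rot: [2.146, 2.293, 0.001]
contact_force: [0.5, 0.1, 0.8]
width: 0.0852
```

```bash
python3 -c "
from fit import *
p=np.load('press.npy')
for m in ((-87,-195,0),): t=P(p,m);go(t[0],t[1],.23,p[2])
crop(g,(350,230,420,300),8,'s25')
crop(f,(380,140,460,230),6,'t25')
"
```

```text
offset [-0.03 -0.07  0.73] yaw -0.0071988150396249595 | pos [ 0.5336 -0.2342  0.2519] ang 0.0663 F [-0.5  0.5 -0.4] w 0.0851 t 25.3 tilt [-0.     0.001 -1.   ]
```

View pics/s25.png

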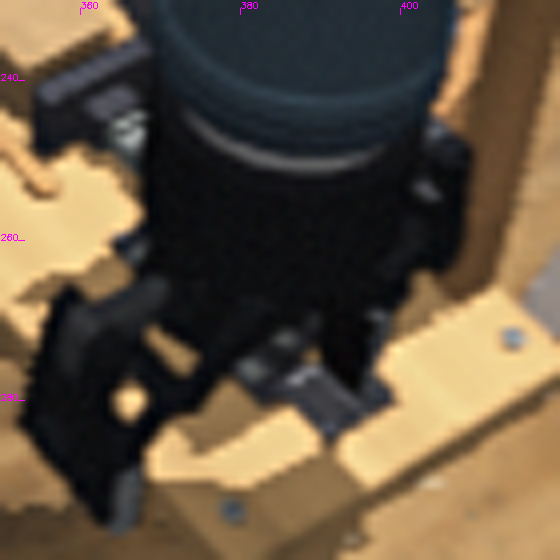

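View pics/t25.png

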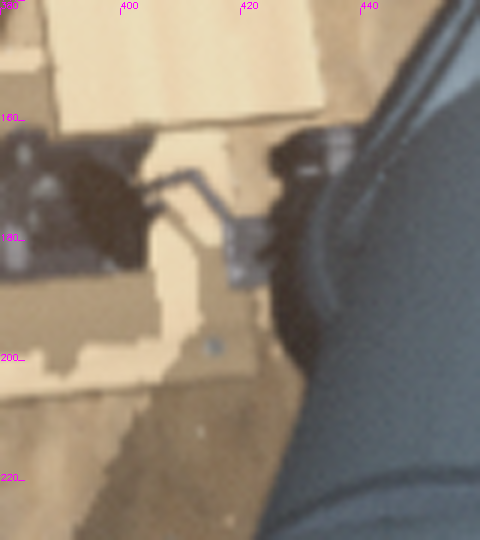

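>>> carry_out(
  motion=[
    {"offset":[0,-0.17,0.1],"yaw":0},
    {"offset":[0,-0.17,0.3],"yaw":0},
    {"offset":[0,-0.17,0.45],"yaw":0},
    {"offset":[0,-0.17,0.55],"yaw":0},
    {"offset":[0,-0.17,0.55],"yaw":0},
    {"offset":[0,-0.17,0.55],"yaw":0},
    {"offset":[0,-0.17,0.55],"yaw":0},
    {"offset":[0,-0.17,0.55],"yaw":0},
  ],
)

```text
clock: 26.1
ee_pos: [0.5284, -0.2345, 0.2352]
eef_rot: [2.146, 2.294, 0.0]
contact_force: [-0.7, -0.7, 0.1]
width: 0.0854
```

```bash
python3 -c "
from fit import *
go(.5,-.2,.23,.0673)
crop(g,(350,230,420,300),8,'s26')
"
```

```text
offset [ 1.21 -0.87  0.17] yaw -0.0066981024887638315 | pos [ 0.5284 -0.2345  0.2351] ang 0.0664 F [-0.6 -0.3  0.6] w 0.0856 t 26.2 tilt [-0.  0. -1.]
```

View pics/s26.png

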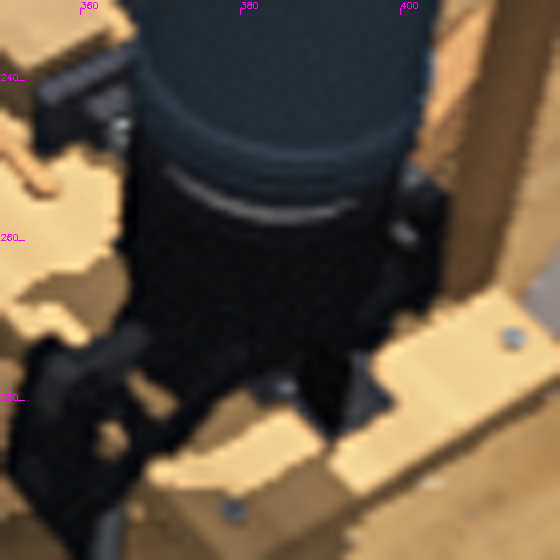

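>>> carry_out(
  motion=[
    {"offset":[0.06,0.1,-0.1],"yaw":0},
    {"offset":[0.13,0.2,-0.1],"yaw":0},
    {"offset":[0.13,0.2,0],"yaw":0},
    {"offset":[0.13,0.2,0.1],"yaw":0},
    {"offset":[0.13,0.2,0.15],"yaw":0},
    {"offset":[0.13,0.2,0.15],"yaw":0},
    {"offset":[0.13,0.2,0.15],"yaw":0},
    {"offset":[0.13,0.2,0.15],"yaw":0},
  ],
)

```text
clock: 27.0
ee_pos: [0.5338, -0.2301, 0.2303]
eef_rot: [-2.146, -2.293, 0.0]
contact_force: [0.0, -0.9, 0.6]
width: 0.0854
```

```bash
python3 -c "
from fit import *
go(.5,-.2,.23,.0673)
crop(g,(350,230,420,300),8,'s27')
"
```

```text
offset [ 1.07 -1.06  0.01] yaw -0.0059775518494043604 | pos [ 0.5339 -0.23    0.2304] ang 0.0665 F [-0.3 -0.4  1.3] w 0.0852 t 27.1 tilt [ 0.001 -0.001 -1.   ]
```

View pics/s27.png

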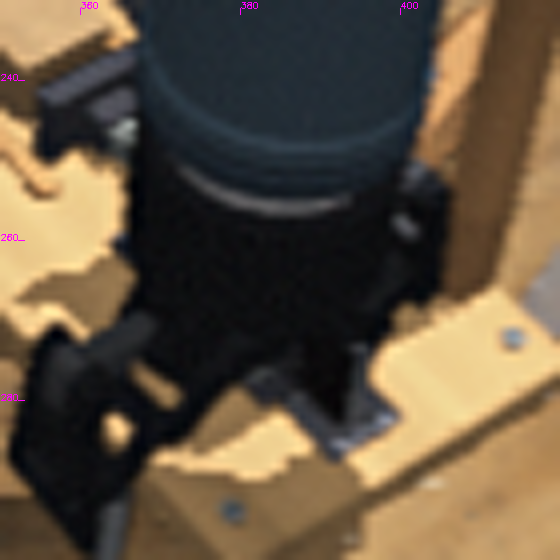

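>>> carry_out(
  motion=[
    {"offset":[0,0,0.06],"yaw":0},
    {"offset":[0,0,0.12],"yaw":0},
    {"offset":[0,0,0.2],"yaw":0},
    {"offset":[0,0,0.25],"yaw":0},
    {"offset":[0,0,0.25],"yaw":0},
    {"offset":[0,0,0.25],"yaw":0},
    {"offset":[0,0,0.25],"yaw":0},
    {"offset":[0,0,0.25],"yaw":0},
  ],
)

```text
clock: 27.9
ee_pos: [0.5338, -0.2327, 0.2242]
eef_rot: [2.147, 2.288, -0.002]
contact_force: [-2.7, -4.8, 9.0]
width: 0.0855
```

```bash
python3 -c "
from fit import *
go(.5,-.2,.23,.0673)
crop(g,(340,220,420,300),7,'s28')
"
```

```text
offset [ 1.16 -1.06 -0.2 ] yaw -0.02639630865135352 | pos [ 0.5339 -0.2327  0.2242] ang 0.0636 F [-2.8 -6.   9.1] w 0.0851 t 28.0 tilt [-0.004  0.002 -1.   ]
```

View pics/s28.png

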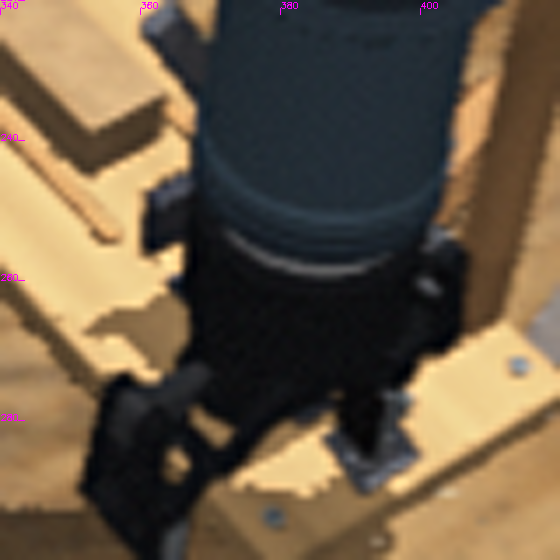

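>>> carry_out(
  motion=[
    {"offset":[0,0,0.06],"yaw":0},
    {"offset":[0,0,0.06],"yaw":0},
    {"offset":[0,0,0.06],"yaw":0},
    {"offset":[0,0,0.06],"yaw":0},
    {"offset":[0,0,0.06],"yaw":0},
    {"offset":[0,0,0.06],"yaw":0},
    {"offset":[0,0,0.06],"yaw":0},
    {"offset":[0,0,0.06],"yaw":0},
  ],
)

```text
clock: 28.8
ee_pos: [0.5339, -0.2332, 0.223]
eef_rot: [2.147, 2.287, -0.002]
contact_force: [-4.5, -5.3, 14.8]
width: 0.0851
```

>>> carry_out(
  motion=[
    {"offset":[0,0,-0.3],"yaw":0},
    {"offset":[0,0,-0.8],"yaw":0},
    {"offset":[0,0,-1.6],"yaw":0},
    {"offset":[0,-0.5,-2.4],"yaw":0},
    {"offset":[0,-1.8,-3.0],"yaw":0},
    {"offset":[0,-3.0,-3.0],"yaw":0},
    {"offset":[0,-4.0,-3.0],"yaw":0},
    {"offset":[0,-4.0,-3.0],"yaw":0},
  ],
)

```text
clock: 29.6
ee_pos: [0.4104, -0.2384, 0.3115]
eef_rot: [-2.148, -2.288, 0.001]
contact_force: [0.2, -1.0, -0.3]
width: 0.0852
```

```bash
python3 -c "
from fit import *
go(.5,-.2,.23,.0673)
crop(g,(300,185,420,295),6,'s29');crop(f,(260,140,440,225),4.4,'t29')
"
```

```text
offset [1.07 2.93 2.73] yaw -0.007696498943700064 | pos [ 0.4143 -0.2379  0.3118] ang 0.0662 F [ 0.6 -0.7  0.6] w 0.0851 t 29.7 tilt [ 0.     0.001 -1.   ]
```

View pics/s29.png

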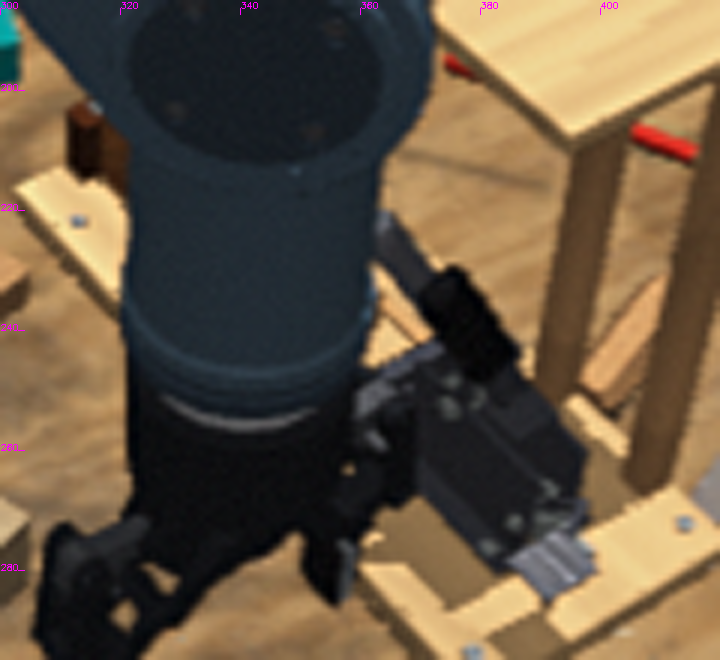

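View pics/t29.png

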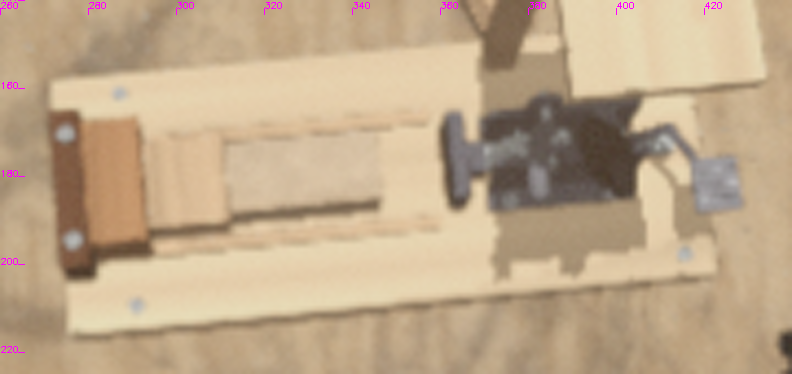

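```bash
python3 -c "
from h import *
f=grab('top'); crop(f,(265,155,325,210),12,'t30'); crop(f,(190,180,380,290),4.2,'t31')
"
```

```text
(no output)
```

View pics/t30.png

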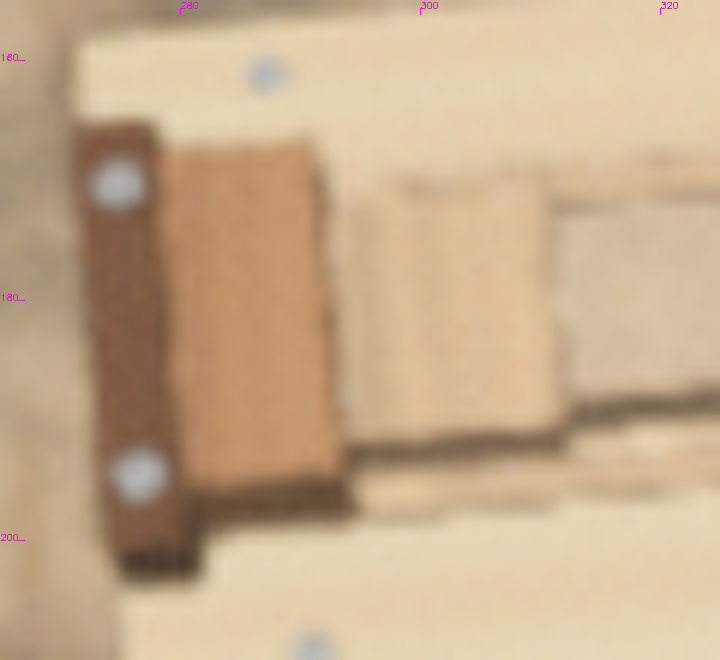

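View pics/t31.png

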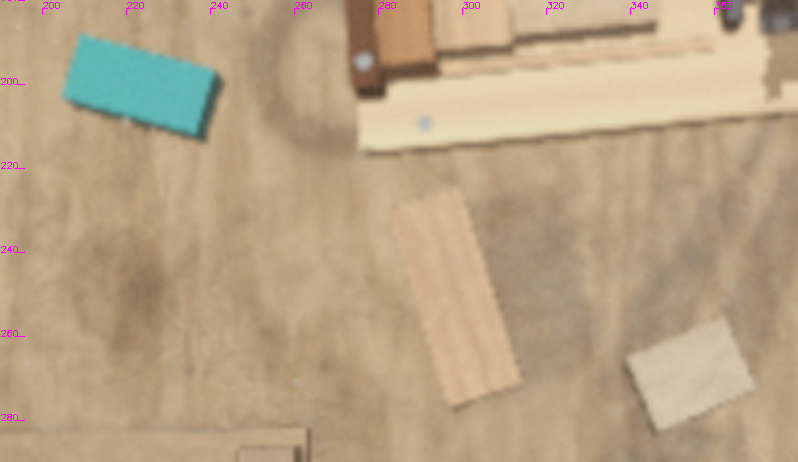

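```bash
python3 -c "
from h import *
go(.5,-.2,.23); print(robot.finish_job())"
```

```text
offset [1.07 2.9  2.73] yaw None | pos [ 0.4151 -0.2379  0.3117] ang 0.0671 F [-0.  -0.8  0.2] w 0.0854 t 29.75 tilt [-0.     0.001 -1.   ]
the job is handed in; nothing more can be done
None
```

I laid the packing block in the bed and let it go. Four trigger strokes closed the joint, and a fifth confirmed it. I then pressed the release tab so the jaw sprang back, and handed the job in at about 30 s.

**Different from the task:** the moves only shift the tool and turn it about its own axis, so the gripper could not lean with the levers. I kept it vertical beside the shelf. One open finger's side pushed the trigger against the fixed grip, and its tip pressed the tab, instead of pinching grip and trigger together.

**Last checks:**
- **Rail:** the last two strokes stopped about 5 mm before the trigger's full travel, at 26 to 29 N, which fits a rail that is fully home. The pictures show it flush with the stile, having moved about 15 mm. One pixel is roughly 2 mm, so I could not measure the 1.5 mm limit directly.
- **Jaw:** it sits at the same pixels as at the start, so it is fully back.
- **Block:** it lies flat in the bed against the rail, within a few millimetres of the centre line.
- **Other offcuts:** the two bystanders and the turquoise look-alike have not moved.
- **Robot:** the arm was clear of everything, with no contact force.

**Disagreements:** the two cameras differed by about 2 mm on where the bed's centre line lies, so I placed the block between the two readings. The trigger pushes reached about 38 N sideways (about 46 N in total, on the finger) at the hard stop in the first stroke, more than needed. I eased off after that.

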